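# Load the autosampler's mixing bay

### The arm

A 6-joint arm with a two-finger parallel gripper is mounted at the origin on the work surface. World frame = base frame: x ahead of the robot, y to its left, z up, the work surface at z = 0. Lengths are in m, angles in degrees, forces in N, time in s.
With the tool pointing down it reaches from about 0.325 to 0.775 m from the base axis. Payload 5.5 kg.
Tool frame: the origin (TCP) lies at the very end of the fingers, on their centre line; the grasp point (between the pads) lies 19 mm behind it (tcp_to_grasp is the z of the grasp point in the tool frame, in m); z points along the fingers, y is the line along which they close (so a half turn about z gives the same grasp; the last joint's range is limited). The gripper opens to 85 mm and grips with 20 to 120 N. Pads are 22 mm wide; open, the fingers measure 114 mm over their backs; the gripper's body (76 mm by 85 mm) begins 54 mm behind the grasp point. The pads swing forward as they close: fully open they stand 13 mm farther back than shut.
Start: joints at [-75.04, 5.22, 70.514, -0, 104.267, -3.249], TCP at [0.187, -0.57, 0.231] pointing down, gripper open.
Joint ranges: [-164.24, 164.24], [-49.07, 125.15], [9.68, 141.18], [-86.29, 266.29], [3.28, 154.24], [-151.56, 151.56]. Speed limits (degrees/s): [147.25, 147.25, 172.46, 180, 180, 180].

### API

Orientations are given as [roll, pitch, yaw] about the fixed x, y, z axes, in that order (R = Rz(yaw) Ry(pitch) Rx(roll)).
In Python, from bench import get_obs, get_image, job_done, trace, tip_of, tcp_to_grasp gives the robot as it stands.
- The arm moves only by the shell command python3 -m handwheel 'ROWS' [FORCE]. ROWS is a JSON object of lists of equal length, an entry for each row: "fingers": the closure, from 0 (fully open) to 1 (shut); "slide": the shift along the tool's x, y, z in units of 50 mm (1.0 is 50 mm), a list of three; "dr": the turn, a rotation vector about the tool's x, y, z in units of 8 degrees (1.0 is 8 degrees), a list of three. In form: {"fingers": [fingers, ...], "slide": [[dx, dy, dz], ...], "dr": [[wx, wy, wz], ...]}. A call has 1 to 8 rows; each row is the pose to reach, as a shift and turn from the pose commanded when the call began, along the tool's axes at that moment; what a row does not reach only later rows make up. A row lasts 1/10 s, in which the tool goes at most 50 mm and 8.59 degrees, less where a joint would pass 70% of its speed; a pose out of reach is approached as far as the arm can. A call with a gripper value outside its range is refused whole. The fingers move at their own pace and stop on an object; FORCE is the grip in N (left out, the last holds). Time passes only in rows, so rows that repeat a pose let the fingers close. It gives the time, the measured TCP pose, the force, the opening and the grip force at its end, in the units of the state.
- get_obs(): the state, without advancing time (a new reading comes with each control period).
- get_image(name): name is "scene" or "top" or "wrist"; returns a dict with "frame" (480x640x3 uint8, blue, green, red), "intrinsics" (3x3 intrinsics, pixels), "D" ([k1, k2, p1, p2, k3] as OpenCV has them; the pictures are not rectified), "cam_to_world" (4x4, takes a point from camera to world coordinates). Camera axes: x right, y down, z forward; pixel columns grow to the right and rows downward; lengths in m; the calibration is good to about 2 mm. A picture is of the moment at which its call begins. There is no depth.
- job_done(): hands the job in; it is judged then, once.
Trained networks look in a picture, given as the dict that the camera call returned (one of the last four; its "shot" number tells which), for a name from the list of things; names that differ only in an ending like _2 or _b are one class to them, and where a whole thing is asked for, a point or a joint stands for the part that bears it (a point fixed in the world has none). Each returns a list of dicts, best first, with "conf" (0 to 1); they miss things now and then, are a little off and sometimes report something else, mostly with a low value. They report only what shows in the picture. A call takes as long as a camera call.
- trace(picture, name): "region" (480x640 bool, what is visible of it).
- tip_of(picture, name): "location" ([x, y, z] in m, in the coordinates of the camera as it stood for that picture, good to about 4 mm: a listed point, or the origin of a listed thing).
The state is a dict: "t": time; "joint_pos": joint angles; "qd": joint speeds; "joint_torque": joint torques, N m; "tool_pos": TCP position; "tcp_rot": TCP orientation; "ft_force": force on the tool from outside, world axes, zero at the start; "torque": the same for the moment, N m; "width": finger opening in m; "grasp_force": force on a finger pad.
Only numpy, scipy, OpenCV 4.12 (cv2) and the standard library are available. Lean on these libraries where they do the work, as an engineer would, in place of code of your own. Each camera call takes 0.05 s, during which the arm holds its last target. There are 200 camera calls.

### The job

Load the mixing bay of the autosampler. Turn both wing fasteners on its access panel a quarter turn anticlockwise to unlock them, swing the panel right open, and take every bottle carrier from the transport rack and plug it upright into a station of its own, feeling about with its spigot until it finds the drive socket hidden under the slit seal and drops fully home. Then close the panel, turn both fasteners back to locked, and leave the other things on the bench where they are.

Things in the scene. Friction and masses are not known exactly. Their poses are not given: they have to be found in the camera images.
- bay: The mixing bay: a white open-topped chamber fixed to the bench, 260 mm long (its x), 150 wide (its y), walls 6 thick, their top 106 above the bench, under a hinged access panel. A control pod 45 x 150 x 85 high is built on its +x end. Origin: centre of the chamber's underside, on the bench. The chamber's floor is 40 above the bench, with three stations in a row along x, 70 apart.
- station1 (a point): Station 1 (-x end of the row): centre of its black seal, 42 mm across, on the floor. The slit seal is limp and lets a spigot through anywhere. Hidden under it, in a flat plate level with the floor, is the drive socket: a blind round hole 20 across, 24 deep, sharp-edged. It is fixed, but its centre lies anywhere up to 7 mm off this point in the bay's x and y.
- station2 (a point): Station 2 (middle of the row): centre of its black seal, 42 mm across, on the floor. The slit seal is limp and lets a spigot through anywhere. Hidden under it, in a flat plate level with the floor, is the drive socket: a blind round hole 20 across, 24 deep, sharp-edged. It is fixed, but its centre lies anywhere up to 7 mm off this point in the bay's x and y.
- station3 (a point): Station 3 (+x end of the row): centre of its black seal, 42 mm across, on the floor. The slit seal is limp and lets a spigot through anywhere. Hidden under it, in a flat plate level with the floor, is the drive socket: a blind round hole 20 across, 24 deep, sharp-edged. It is fixed, but its centre lies anywhere up to 7 mm off this point in the bay's x and y.
- panel (a joint): Swing of the access panel: 0 shut, 1.9 rad fully open, against its stop, leaning back past upright, where it stays by itself; it falls shut from less than about 1.5. It is 260 x 150 x 6 mm and weighs 0.45 kg, and its hinge turns easily. Locked fasteners hold it shut; a carrier that is not fully home keeps it from shutting.
- panel_hinge (a point): Middle of the panel's hinge line, which runs along the bay's x on top of its +y wall. Axes move with the panel: when shut they are the bay's; opening turns it about -x, so that the -y edge rises and swings over to +y.
- panel_handle (a point): Centre of the handle's bar: a steel bar 12 mm thick and 110 long, parallel to the hinge line, in the plane of the panel, 45 out from its free (-y) edge on two side arms, 195 from the hinge line; 109 above the bench when shut. Axes as panel_hinge.
- cam1 (a joint): Turn of fastener 1: 0 locked, 1.57 rad unlocked, anticlockwise seen from outside the panel; both ends are stops. It stays where it is left (friction 0.06 N m). Its cam is under the keeper (holding the panel) below about 1.15.
- cam2 (a joint): Turn of fastener 2: 0 locked, 1.57 rad unlocked, anticlockwise seen from outside the panel; both ends are stops. It stays where it is left (friction 0.06 N m). Its cam is under the keeper (holding the panel) below about 1.15.
- cam1_grip (a point): On the axis of fastener 1 (-x end of the panel's free edge, 25 mm in from it), 16 mm above the panel's outer face: middle of its wing, a black wing, 46 long x 12 thick x 24 high, standing on a 32 mm disc 4 high on the panel. The wing's length lies along this point's y; y is the bay's y when the panel is shut and the fastener locked, the bay's -x when unlocked.
- cam2_grip (a point): On the axis of fastener 2 (+x end of the panel's free edge, 25 mm in from it), 16 mm above the panel's outer face: middle of its wing, a black wing, 46 long x 12 thick x 24 high, standing on a 32 mm disc 4 high on the panel. The wing's length lies along this point's y; y is the bay's y when the panel is shut and the fastener locked, the bay's -x when unlocked.
- rack: Transport rack: a loose grey plastic block, 90 (its x) x 240 (its y) x 34 mm high, 1.6 kg, with three sockets, 23 across, in a row along y, 75 apart, in which the carriers stand loosely. Origin: centre of its underside.
- carrier1: Bottle carrier (two or three, all alike), round, upright, 80 mm high, about 0.3 kg. From the bottom: steel spigot 18 across, 20 long, its foot chamfered 3; flange 50 across (z 20 to 26); aluminium sleeve 40 across (z 26 to 66), where it is held; black cap 33 across (z 66 to 80). Origin: centre of the spigot's foot, z up. Fully home, the flange lies on the floor and this origin is 20 below it.
- carrier2: Bottle carrier (two or three, all alike), round, upright, 80 mm high, about 0.3 kg. From the bottom: steel spigot 18 across, 20 long, its foot chamfered 3; flange 50 across (z 20 to 26); aluminium sleeve 40 across (z 26 to 66), where it is held; black cap 33 across (z 66 to 80). Origin: centre of the spigot's foot, z up. Fully home, the flange lies on the floor and this origin is 20 below it.
- carrier3: Bottle carrier (two or three, all alike), round, upright, 80 mm high, about 0.3 kg. From the bottom: steel spigot 18 across, 20 long, its foot chamfered 3; flange 50 across (z 20 to 26); aluminium sleeve 40 across (z 26 to 66), where it is held; black cap 33 across (z 66 to 80). Origin: centre of the spigot's foot, z up. Fully home, the flange lies on the floor and this origin is 20 below it.
- bottle1: Bystander: amber glass jar with a black cap, 48 mm in diameter, 75 high, no spigot. Origin under its centre.
- bottle2: Bystander: another such jar, 48 mm in diameter, 75 high.
- wash: Bystander: white bottle, 64 mm in diameter, 150 high.
- beaker: Bystander: glass beaker, 70 mm in diameter, 85 high.
- tipbox: Bystander: white box 120 x 85 x 60 mm high.

How it is judged (in metres and radians):
On the way, in this order (a step that is already met when the one before it is completed fails the run):
1. both fasteners are unlocked (value of joint each of cam1, cam2 above 1.25 rad), for 0.2 s.
2. the panel is swung right open (value of joint panel above 1.7 rad), for 0.2 s.
3. every carrier is fully home in a station, with the panel open (((horizontal distance between carrier1 and station1 below 0.013 m and z of carrier1 in the frame of station1 below -0.016 m) or (horizontal distance between carrier1 and station2 below 0.013 m and z of carrier1 in the frame of station2 below -0.016 m) or (horizontal distance between carrier1 and station3 below 0.013 m and z of carrier1 in the frame of station3 below -0.016 m)) and ((horizontal distance between carrier2 and station1 below 0.013 m and z of carrier2 in the frame of station1 below -0.016 m) or (horizontal distance between carrier2 and station2 below 0.013 m and z of carrier2 in the frame of station2 below -0.016 m) or (horizontal distance between carrier2 and station3 below 0.013 m and z of carrier2 in the frame of station3 below -0.016 m)) and ((horizontal distance between carrier3 and station1 below 0.013 m and z of carrier3 in the frame of station1 below -0.016 m) or (horizontal distance between carrier3 and station2 below 0.013 m and z of carrier3 in the frame of station2 below -0.016 m) or (horizontal distance between carrier3 and station3 below 0.013 m and z of carrier3 in the frame of station3 below -0.016 m)) and value of joint panel above 1.5 rad), for 0.3 s.
4. the panel is shut again (value of joint panel below 0.04 rad), for 0.2 s.
At the end, for the whole second after the job is handed in: Every carrier there is upright (within 0.1 rad) and fully home in a station of its own (within 13 mm of the station's centre and within 4 mm of full depth), the panel is shut (within 0.04 rad), both fasteners are turned back to locked (below 0.3 rad), and all is at rest (((horizontal distance between carrier1 and station1 below 0.013 m and z of carrier1 in the frame of station1 below -0.016 m) or (horizontal distance between carrier1 and station2 below 0.013 m and z of carrier1 in the frame of station2 below -0.016 m) or (horizontal distance between carrier1 and station3 below 0.013 m and z of carrier1 in the frame of station3 below -0.016 m)) and ((horizontal distance between carrier2 and station1 below 0.013 m and z of carrier2 in the frame of station1 below -0.016 m) or (horizontal distance between carrier2 and station2 below 0.013 m and z of carrier2 in the frame of station2 below -0.016 m) or (horizontal distance between carrier2 and station3 below 0.013 m and z of carrier2 in the frame of station3 below -0.016 m)) and ((horizontal distance between carrier3 and station1 below 0.013 m and z of carrier3 in the frame of station1 below -0.016 m) or (horizontal distance between carrier3 and station2 below 0.013 m and z of carrier3 in the frame of station2 below -0.016 m) or (horizontal distance between carrier3 and station3 below 0.013 m and z of carrier3 in the frame of station3 below -0.016 m)) and angle between each of carrier1, carrier2, carrier3's own z axis and vertical below 0.1 rad and value of joint panel below 0.04 rad and value of joint each of cam1, cam2 below 0.3 rad and velocity of joint panel below 0.05 rad/s and linear speed of each of carrier1, carrier2, carrier3 below 0.02 m/s); the robot touches nothing.
It fails at once if a bystander is moved by more than 40 mm (distance of any of bottle1, bottle2, wash, beaker, tipbox from where it was at the start of the episode above 0.04 m).
Of carrier1, carrier2, carrier3 only 2 to 3 are there at a start; the rules pass over those that are not, and their reading is None.
At some moment in a run one of rack may be knocked a few centimetres aside while the robot is not near it.
It also fails if it takes over 210 s, if anything falls off the work surface, if the arm or the gripper's body presses on something with over 40 N, if the wrist force passes 120 N, or if a joint passes its speed limit or range.

## Working session

There is one attempt and no reset: what is moved stays moved. The work goes in short steps, Python scripts to look and compute and a shell command to move; the robot and the scene stay as the last step left them, time stands still between calls to the robot, and variables do not carry over. Pictures are saved under pics/ and viewed, at most 14 in all, crops included, and the job is handed in when it is done.

```bash
ls; mkdir -p pics
cat > h.py <<'E'
import numpy as np, cv2
from bench import get_obs,get_image,job_done,trace,tip_of,tcp_to_grasp
from scipy.spatial.transform import Rotation as R
np.set_printoptions(precision=4,suppress=True)
def tip(pic,name,n=4,mc=0.3):
    T=np.array(pic["cam_to_world"]); out=[]
    for d in tip_of(pic,name)[:n]:
        if d["conf"]>=mc: out.append((round(d["conf"],2),(T@np.r_[d["location"],1])[:3].round(4)))
    return out
def shot(name,fn=None):
    p=get_image(name)
    if fn: cv2.imwrite("pics/"+fn,p["frame"])
    return p
def ray(p,uv,z):
    K=np.array(p["intrinsics"]);T=np.array(p["cam_to_world"])
    q=cv2.undistortPoints(np.array([[uv]],float),K,np.array(p["D"]))[0,0]
    d=T[:3,:3]@np.r_[q,1]; o=T[:3,3]
    return o+d*(z-o[2])/d[2]
def pose():
    o=get_obs(); return np.array(o["tool_pos"]),R.from_euler("xyz",o["tcp_rot"],degrees=True)
def go(target,yaw=None):
    "slide units and dr to reach target (tool down, given yaw)"
    p,r=pose(); s=r.inv().apply(np.array(target)-p)/0.05
    out=[s.round(3)]
    if yaw is not None:
        out.append((np.degrees((r.inv()*R.from_euler("xyz",[180,0,yaw],degrees=True)).as_rotvec())/8).round(3))
    print(*out)
E
python3 - <<'E'
from h import *
print(get_obs(),tcp_to_grasp)
for c in("top","scene"):
    p=shot(c,c+"0.png"); print(c,np.array(p["cam_to_world"]))
    for n in "bay station1 station2 station3 panel_hinge panel_handle cam1_grip cam2_grip rack carrier1 bottle1 wash beaker tipbox".split(): print(n,tip(p,n))
E
```

```text
pics
{'t': 0.0, 'joint_pos': array([-75.0412,   5.2641,  70.5821,   0.0015, 104.2678,  -3.2499]), 'qd': array([-0.0373, -0.0216, -0.0063,  0.0426, -0.0621,  0.0263]), 'joint_torque': array([  0.0006, -45.8729, -41.8021,  -0.0001,   0.0117,  -0.    ]), 'tool_pos': array([ 0.1874, -0.5697,  0.2301]), 'tcp_rot': array([-179.8863,   -0.0079,   18.209 ]), 'ft_force': array([0.1258, 0.0368, 0.3544]), 'torque': array([ 0.0298,  0.0103, -0.0101]), 'grasp_force': 0.0, 'width': 0.08536838788884367} -0.0187
top [[-0.0045 -0.9971  0.076   0.4716]
 [-0.9998  0.003  -0.0204  0.0281]
 [ 0.0201 -0.0761 -0.9969  1.4352]
 [ 0.      0.      0.      1.    ]]
bay [(0.92, array([0.5329, 0.1493, 0.0027]))]
station1 []
station2 []
station3 []
panel_hinge [(0.69, array([0.5465, 0.2243, 0.1117]))]
panel_handle [(0.76, array([0.515 , 0.0328, 0.1094])), (0.66, array([ 0.5229, -0.3515,  0.0121]))]
cam1_grip [(0.57, array([0.4317, 0.1175, 0.133 ])), (0.33, array([ 0.498 , -0.2809,  0.0127]))]
cam2_grip [(0.62, array([0.619 , 0.0864, 0.1308]))]
rack [(0.87, array([ 0.501 , -0.2785, -0.0003])), (0.75, array([ 0.475
[... 768 characters left out ...]
[]
panel_hinge [(0.91, array([0.5426, 0.2224, 0.1056])), (0.47, array([ 0.475 , -0.2114,  0.0107]))]
panel_handle [(0.64, array([0.5123, 0.0248, 0.1083]))]
cam1_grip []
cam2_grip [(0.64, array([0.621 , 0.0837, 0.1243]))]
rack [(0.79, array([ 0.5001, -0.2807, -0.0031])), (0.67, array([ 0.4461,  0.3995, -0.0006]))]
carrier1 [(0.68, array([ 0.5236, -0.3525,  0.0153])), (0.59, array([ 0.4737, -0.2115,  0.0111])), (0.5, array([0.515 , 0.0294, 0.1093]))]
bottle1 [(0.93, array([ 0.6995, -0.1705,  0.    ])), (0.91, array([ 0.446 , -0.0299,  0.0011]))]
wash [(0.91, array([0.5649, 0.4011, 0.0004]))]
beaker [(0.97, array([ 0.7045, -0.054 ,  0.0019]))]
tipbox [(0.91, array([ 0.449 ,  0.3988, -0.0037]))]
```

View pics/top0.png

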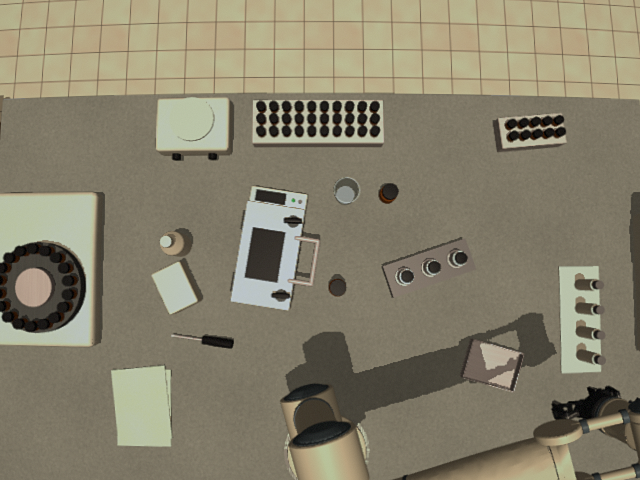

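View pics/scene0.png

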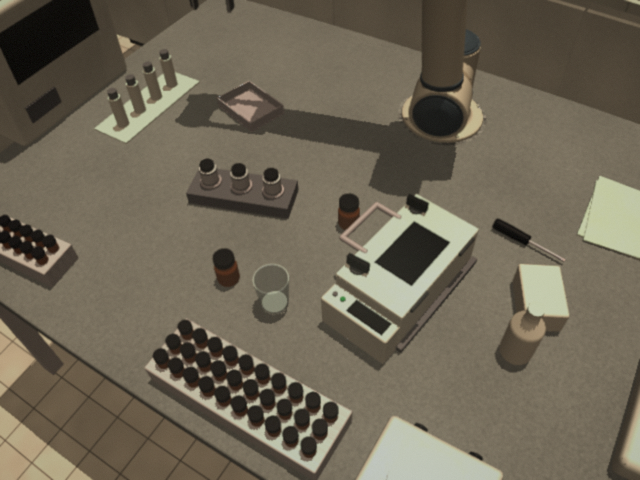

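The top view shows the bay near (270,250) px, wings at (281,295) and (292,220), and the handle bar at (315,262). Carriers stand at (405,276), (431,267) and (458,258), and the scene view agrees. First I fit the bay pose.

```bash
cat >> h.py <<'E'
def fit(pairs):
    "2D rigid fit: [(bay xy, world xy)]"
    a=np.array([p[0] for p in pairs]);b=np.array([p[1] for p in pairs])
    A=(a-a.mean(0));B=(b-b.mean(0))
    th=np.arctan2((A[:,0]*B[:,1]-A[:,1]*B[:,0]).sum(),(A*B).sum())
    c,s=np.cos(th),np.sin(th);M=np.array([[c,-s],[s,c]]);t=b.mean(0)-M@a.mean(0)
    return np.degrees(th),t,b-(a@M.T+t)
E
python3 - <<'E'
from h import *
print(fit([((0,0),(.533,.148)),((0,.075),(.5445,.2233)),((0,-.12),(.5138,.029)),((-.095,-.05),(.4317,.1175)),((.095,-.05),(.620,.085))]))
go([.431,.117,.25],80.8)
E
```

```text
(np.float64(-9.335327867536526), array([0.5333, 0.1492]), array([[-0.0003, -0.0012],
       [-0.001 ,  0.0001],
       [-0.    , -0.0018],
       [ 0.0002,  0.0023],
       [ 0.0011,  0.0006]]))
[  8.92  -11.53   -0.375] [ 0.     0.    -7.824]
```

```bash
python3 -m handwheel '{"fingers":[0,0,0,0,0,0,0,0],"slide":[[4.46,-5.77,-0.38],[4.46,-5.77,-0.38],[4.46,-5.77,-0.38],[4.46,-5.77,-0.38],[4.46,-5.77,-0.38],[4.46,-5.77,-0.38],[4.46,-5.77,-0.38],[4.46,-5.77,-0.38]],"dr":[[0,0,0],[0,0,0],[0,0,0],[0,0,0],[0,0,0],[0,0,0],[0,0,0],[0,0,0]]}' 30
python3 -m handwheel '{"fingers":[0,0,0,0,0,0,0,0],"slide":[[4.46,-5.76,0],[4.46,-5.76,0],[4.46,-5.76,0],[4.46,-5.76,0],[4.46,-5.76,0],[4.46,-5.76,0],[4.46,-5.76,0],[4.46,-5.76,0]],"dr":[[0,0,-7.82],[0,0,-7.82],[0,0,-7.82],[0,0,-7.82],[0,0,-7.82],[0,0,-7.82],[0,0,-7.82],[0,0,-7.82]]}'
python3 - <<'E'
from h import *
o=get_obs(); print(o["joint_pos"],o["tool_pos"],o["tcp_rot"])
p=shot("wrist","w1.png"); print(np.array(p["cam_to_world"]))
for n in "panel_hinge panel_handle cam1_grip cam2_grip bay".split(): print(n,tip(p,n))
E
```

```text
t: 2.3
tool_pos: [0.3101, -0.2229, 0.2515]
tcp_rot: [179.9, -0.1, 18.4]
ft_force: [-0.6, -1.5, -0.4]
width: 0.0854
grasp_force: 0.0
t: 3.1
tool_pos: [0.4313, 0.1211, 0.2497]
tcp_rot: [-179.9, -0.1, 81.3]
ft_force: [-0.9, -0.6, -0.5]
width: 0.0853
grasp_force: 0.0
[ 11.2686 -17.9053  90.0852   0.0779 107.8499  19.9782] [0.4313 0.1211 0.2497] [-179.9466   -0.0595   81.3142]
[[ 0.9887 -0.142  -0.0483  0.4434]
 [-0.15   -0.9359 -0.3189  0.2035]
 [ 0.0001  0.3225 -0.9466  0.3922]
 [ 0.      0.      0.      1.    ]]
panel_hinge [(0.72, array([0.5437, 0.2271, 0.1079])), (0.48, array([0.6135, 0.0856, 0.1261]))]
panel_handle [(0.71, array([0.5157, 0.027 , 0.1088]))]
cam1_grip [(0.7, array([0.4295, 0.1174, 0.1247]))]
cam2_grip [(0.76, array([0.6172, 0.0896, 0.1269]))]
bay [(0.76, array([ 0.5332,  0.1523, -0.0006]))]
```

View pics/w1.png

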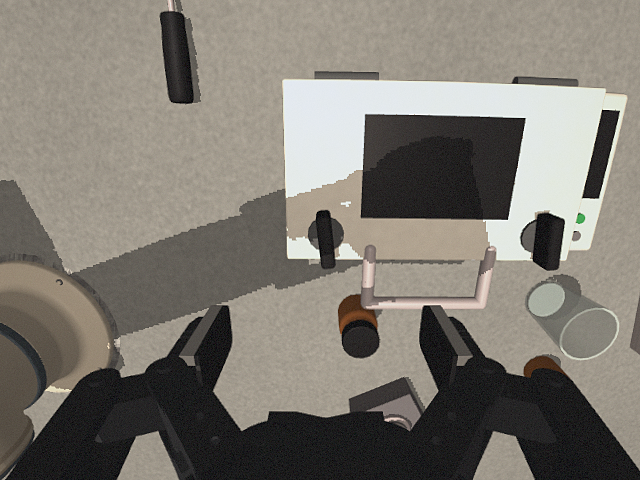

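The wrist view shows wing 1 at (325,239) and wing 2 at (548,241). The panel corners are at (286,259), (284,80) and (604,89), and the handle bar runs from (366,302) to (485,302).

Run:
```python
from h import *
p=shot("wrist")
P=[((-.13,-.075),(286,259),.112),((-.13,.075),(284,80),.112),((.13,.075),(605,88),.112),((0,-.12),(425,302),.112)]
pr=[(a,ray(p,u,z)[:2]) for a,u,z in P]
for q in pr: print(q)
print(fit(pr))
w1=trace(p,"cam1_grip")
for d in w1[:3]:
    ys,xs=np.nonzero(d["region"]); c=[xs.mean(),ys.mean()]; print(d["conf"],c,len(xs),ray(p,c,.128))
th,t,_=fit(pr+[((0,0),(.533,.150)),((0,.075),(.5445,.2233)),((0,-.12),(.5143,.028))]);print(th,t)
```

```text
((-0.13, -0.075), array([0.3906, 0.0912]))
((-0.13, 0.075), array([0.4185, 0.2374]))
((0.13, 0.075), array([0.6717, 0.1942]))
((0, -0.12), array([0.5126, 0.0261]))
(np.float64(-9.777329440423399), array([0.5322, 0.1428]), array([[-0.0008,  0.0003],
       [ 0.0016, -0.0014],
       [-0.0014, -0.0004],
       [ 0.0007,  0.0015]]))
0.57 [np.float64(324.71461361897474), np.float64(231.0550879877582)] 1307 [0.4304 0.1166 0.128 ]
-9.38897272726858 [0.5326 0.1454]
```

Run:
```python
from h import *
go([.430,.115,.122],80.7)
```

```text
[-0.017 -0.019  2.574] [ 0.006 -0.    -0.013]
```

```bash
python3 -m handwheel '{"fingers":[0.3,0.3,0.3,0.3,0.3,0.3,0.3,0.3],"slide":[[-0.02,-0.02,0.5],[-0.02,-0.02,1.0],[-0.02,-0.02,1.5],[-0.02,-0.02,1.9],[-0.02,-0.02,2.2],[-0.02,-0.02,2.4],[-0.02,-0.02,2.54],[-0.02,-0.02,2.56]],"dr":[[0,0,0],[0,0,0],[0,0,0],[0,0,0],[0,0,0],[0,0,0],[0,0,0],[0,0,0]]}' 30
python3 -m handwheel '{"fingers":[1,1,1,1,1,1,1,1],"slide":[[0,0,0],[0,0,0],[0,0,0],[0,0,0],[0,0,0],[0,0,0],[0,0,0],[0,0,0]],"dr":[[0,0,0],[0,0,0],[0,0,0],[0,0,0],[0,0,0],[0,0,0],[0,0,0],[0,0,0]]}' 30
```

```text
t: 4.3
tool_pos: [0.4298, 0.116, 0.1219]
tcp_rot: [-180.0, 0.0, 80.7]
ft_force: [0.8, -0.0, 0.5]
width: 0.0595
grasp_force: 0.0
t: 5.1
tool_pos: [0.4304, 0.1162, 0.1231]
tcp_rot: [179.9, -0.0, 80.8]
ft_force: [1.2, -1.1, 5.4]
width: 0.0108
grasp_force: 35.7
```

```bash
python3 -m handwheel '{"fingers":[1,1,1,1,1,1,1,1],"slide":[[0,0,0],[0,0,0],[0,0,0],[0,0,0],[0,0,0],[0,0,0],[0,0,0],[0,0,0]],"dr":[[0,0,-0.7],[0,0,-1.4],[0,0,-2.1],[0,0,-2.8],[0,0,-3.5],[0,0,-4.2],[0,0,-4.9],[0,0,-5.6]]}' 30
python3 -m handwheel '{"fingers":[1,1,1,1,1,1,1,1],"slide":[[0,0,0],[0,0,0],[0,0,0],[0,0,0],[0,0,0],[0,0,0],[0,0,0],[0,0,0]],"dr":[[0,0,-0.7],[0,0,-1.4],[0,0,-2.1],[0,0,-2.8],[0,0,-3.5],[0,0,-4.2],[0,0,-4.9],[0,0,-5.65]]}' 30; python3 -c "
from h import *
print(get_obs()['torque'])"
```

```text
t: 5.9
tool_pos: [0.4298, 0.1161, 0.1231]
tcp_rot: [180.0, 0.0, 125.8]
ft_force: [-1.1, -2.4, 7.4]
width: 0.0112
grasp_force: 35.8
t: 6.7
tool_pos: [0.4295, 0.1156, 0.1231]
tcp_rot: [-179.9, -0.0, 171.0]
ft_force: [-2.3, -4.1, 7.3]
width: 0.0115
grasp_force: 35.8
[-0.5746  0.5601 -0.313 ]
```

```bash
python3 -m handwheel '{"fingers":[0.3,0.3,0.3,0.3,0.3,0.3,0.3,0.3],"slide":[[0,0,0],[0,0,0],[0,0,0],[0,0,-0.3],[0,0,-0.8],[0,0,-1.3],[0,0,-1.3],[0,0,-1.3]],"dr":[[0,0,0],[0,0,0],[0,0,0],[0,0,0],[0,0,0],[0,0,0],[0,0,0],[0,0,0]]}' 30
python3 -m handwheel '{"fingers":[0.3,0.3,0.3,0.3,0.3,0.3,0.3,0.3],"slide":[[-3.8,0,0],[-3.8,0,0],[-3.8,0,0],[-3.8,0,0],[-3.8,0,0],[-3.8,0,0],[-3.8,0,0],[-3.8,0,0]],"dr":[[0,0,6],[0,0,6],[0,0,6],[0,0,6],[0,0,6],[0,0,6],[0,0,6],[0,0,6]]}'
python3 -m handwheel '{"fingers":[0.3,0.3,0.3,0.3,0.3,0.3,0.3,0.3],"slide":[[0,0,0],[0,0,0],[0,0,0],[0,0,0],[0,0,0],[0,0,0],[0,0,0],[0,0,0]],"dr":[[0,0,5.25],[0,0,5.25],[0,0,5.25],[0,0,5.25],[0,0,5.25],[0,0,5.25],[0,0,5.25],[0,0,5.25]]}'
python3 - <<'E'
from h import *
p=shot("wrist","w2.png")
for n in "cam1_grip cam2_grip panel_handle".split():
    print(n,tip(p,n))
    for d in trace(p,n)[:2]:
        ys,xs=np.nonzero(d["region"]); c=[xs.mean(),ys.mean()]; print(d["conf"],c,len(xs),ray(p,c,.128))
go([.618,.086,.123],80.7)
E
```

```text
t: 7.5
tool_pos: [0.4303, 0.1163, 0.1885]
tcp_rot: [180.0, 0.1, 170.7]
ft_force: [0.3, -0.4, -0.5]
width: 0.0599
grasp_force: 0.0
t: 8.3
tool_pos: [0.617, 0.0858, 0.1864]
tcp_rot: [-179.9, -0.0, 122.9]
ft_force: [0.2, 0.1, 0.5]
width: 0.0597
grasp_force: 0.0
t: 9.1
tool_pos: [0.6173, 0.0857, 0.1874]
tcp_rot: [180.0, -0.0, 81.0]
ft_force: [0.2, -0.2, -0.1]
width: 0.06
grasp_force: 0.0
cam1_grip [(0.72, array([0.4304, 0.117 , 0.1269]))]
0.78 [np.float64(47.29376498800959), np.float64(256.58952837729817)] 2502 [0.4324 0.1179 0.128 ]
cam2_grip [(0.6, array([0.6167, 0.0877, 0.1267]))]
0.74 [np.float64(239.48373983739836), np.float64(428.4105691056911)] 246 [ 0.5254 -0.0482  0.128 ]
0.67 [np.float64(326.54305239179956), np.float64(259.3667425968109)] 2195 [0.6179 0.087  0.128 ]
panel_handle [(0.95, array([0.5145, 0.0254, 0.1068]))]
0.93 [np.float64(194.22737695844205), np.float64(174.61806002688445)] 88527 [0.5476 0.1538 0.128 ]
[0.008 0.011 1.285] [-0.001 -0.     0.012]
```

View pics/w2.png

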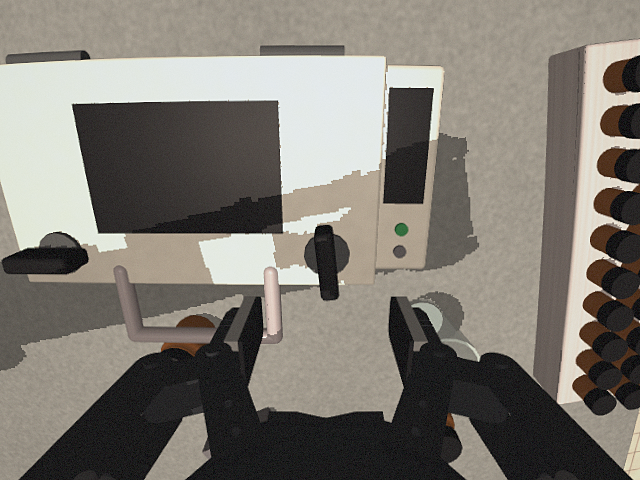

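Wing 1, at (46,258), is now turned along the bay's x. Wing 2, at (326,262), sits centred between the pads. I descend, grip and turn it.

```bash
python3 -m handwheel '{"fingers":[0.3,0.3,0.3,0.3,1,1,1,1],"slide":[[0,0,0.5],[0,0,0.9],[0,0,1.2],[0,0,1.29],[0,0,1.29],[0,0,1.29],[0,0,1.29],[0,0,1.29]],"dr":[[0,0,0],[0,0,0],[0,0,0],[0,0,0],[0,0,0],[0,0,0],[0,0,0],[0,0,0]]}' 30
python3 -m handwheel '{"fingers":[1,1,1,1,1,1,1,1],"slide":[[0,0,0],[0,0,0],[0,0,0],[0,0,0],[0,0,0],[0,0,0],[0,0,0],[0,0,0]],"dr":[[0,0,0],[0,0,-0.7],[0,0,-1.4],[0,0,-2.1],[0,0,-2.8],[0,0,-3.5],[0,0,-4.2],[0,0,-4.9]]}' 30
python3 -m handwheel '{"fingers":[1,1,1,1,1,1,1,1],"slide":[[0,0,0],[0,0,0],[0,0,0],[0,0,0],[0,0,0],[0,0,0],[0,0,0],[0,0,0]],"dr":[[0,0,-0.9],[0,0,-1.8],[0,0,-2.7],[0,0,-3.6],[0,0,-4.5],[0,0,-5.4],[0,0,-6.0],[0,0,-6.35]]}' 30
python3 -c "
from h import *
print(get_obs()['torque'])"
```

```text
t: 10.25
tool_pos: [0.618, 0.0858, 0.1243]
tcp_rot: [179.9, -0.0, 80.8]
ft_force: [-0.1, 0.2, 3.5]
width: 0.0108
grasp_force: 34.7
t: 11.05
tool_pos: [0.6174, 0.0857, 0.1243]
tcp_rot: [179.9, 0.0, 120.2]
ft_force: [-3.1, -0.5, 5.7]
width: 0.0111
grasp_force: 34.9
t: 11.85
tool_pos: [0.6172, 0.0851, 0.1243]
tcp_rot: [-179.9, 0.0, 170.9]
ft_force: [-2.8, -2.2, 4.6]
width: 0.0109
grasp_force: 34.8
[-0.3271  0.3845 -0.1046]
```

```bash
python3 -m handwheel '{"fingers":[0.3,0.3,0.3,0.3,0.3,0.65,0.65,0.65],"slide":[[0,0,0],[0,0,0],[0,0,0],[0,0,-0.5],[0,0,-1.1],[1.86,-1.47,-1.1],[1.86,-1.47,-1.1],[1.86,-1.47,-1.1]],"dr":[[0,0,0],[0,0,0],[0,0,0],[0,0,0],[0,0,0],[0,0,0],[0,0,0],[0,0,0]]}' 30
python3 - <<'E'
from h import *
p=shot("wrist","w3.png")
print(tip(p,"panel_handle"),get_obs()["width"]); go([.5135,.028,.092],170.7)
E
```

```text
t: 12.65
tool_pos: [0.5113, 0.0268, 0.1773]
tcp_rot: [-179.9, -0.1, 170.7]
ft_force: [0.8, -0.0, -0.3]
width: 0.0297
grasp_force: 0.0
[(0.69, array([0.5124, 0.0262, 0.1078]))] 0.029612242407944325
[-0.015  0.019  1.724] [-0.001  0.006 -0.006]
```

View pics/w3.png

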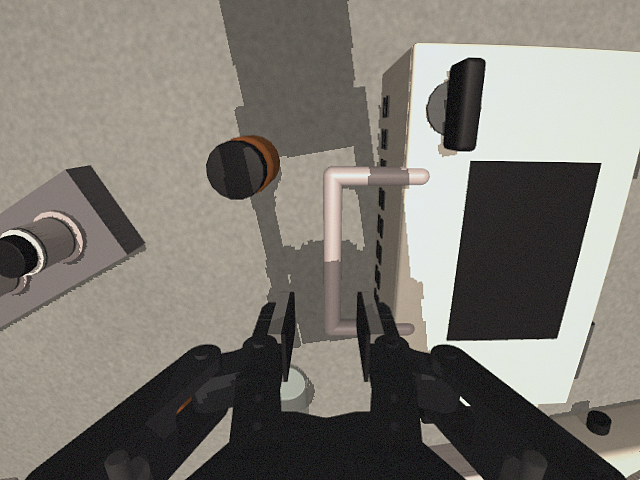

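The bar, at column 333, is round and centred between the pads at (290) and (365). I descend and grip it.

```bash
python3 -m handwheel '{"fingers":[0.65,0.65,0.65,0.65,1,1,1,1],"slide":[[0,0,0.5],[0,0,1.0],[0,0,1.5],[0,0,1.7],[0,0,1.7],[0,0,1.7],[0,0,1.7],[0,0,1.7]],"dr":[[0,0,0],[0,0,0],[0,0,0],[0,0,0],[0,0,0],[0,0,0],[0,0,0],[0,0,0]]}' 20
python3 -c "
from h import *
print(get_obs()['torque'])"
```

```text
t: 13.55
tool_pos: [0.5138, 0.0309, 0.0935]
tcp_rot: [179.7, -0.1, 170.9]
ft_force: [-2.1, 9.2, -3.6]
width: 0.0111
grasp_force: 23.1
[1.3247 0.3253 0.0224]
```

```bash
python3 -m handwheel '{"fingers":[1,1,1,1,1,1,1,1],"slide":[[0,0.03,-0.34],[0,0.08,-0.68],[0,0.15,-1.01],[0,0.25,-1.33],[0,0.38,-1.65],[0,0.53,-1.95],[0,0.72,-2.24],[0,0.92,-2.51]],"dr":[[0,0,0],[0,0,0],[0,0,0],[0,0,0],[0,0,0],[0,0,0],[0,0,0],[0,0,0]]}' 20
python3 - <<'E'
from h import *
print(get_obs()['torque']); p=shot("scene"); print(tip(p,"panel_handle"))
E
```

```text
t: 14.35
tool_pos: [0.5214, 0.0794, 0.2157]
tcp_rot: [179.5, -0.3, 171.1]
ft_force: [8.4, 19.1, -21.7]
width: 0.0112
grasp_force: 22.8
[ 2.7032 -1.1969 -0.0655]
[(0.88, array([0.5231, 0.0766, 0.2372]))]
```

```bash
python3 -m handwheel '{"fingers":[1,1],"slide":[[0,0.08,0.06],[0,0.08,0.06]],"dr":[[0,0,0],[0,0,0]]}' 20
python3 -m handwheel '{"fingers":[1,1,1,1],"slide":[[0,0.24,-0.25],[0,0.5,-0.48],[0,0.77,-0.69],[0,1.06,-0.87]],"dr":[[0,0,0],[0,0,0],[0,0,0],[0,0,0]]}' 20
```

```text
t: 14.65
tool_pos: [0.5215, 0.079, 0.2151]
tcp_rot: [179.9, -0.1, 170.9]
ft_force: [-1.9, 5.9, -7.2]
width: 0.0106
grasp_force: 23.6
t: 15.05
tool_pos: [0.53, 0.1303, 0.2588]
tcp_rot: [180.0, -0.1, 170.8]
ft_force: [-2.6, 1.9, -8.7]
width: 0.0107
grasp_force: 22.5
```

```bash
python3 -m handwheel '{"fingers":[1,1,1,1,1,1,1,1],"slide":[[0,0.3,-0.16],[0,0.68,-0.31],[0,1.14,-0.44],[0,1.61,-0.51],[0,2.08,-0.52],[0,2.49,-0.49],[0,2.89,-0.41],[0,3.2,-0.32]],"dr":[[0,0,0],[0,0,0],[0,0,0],[0,0,0],[0,0,0],[0,0,0],[0,0,0],[0,0,0]]}' 20
python3 -m handwheel '{"fingers":[1,1,1,1],"slide":[[0,0.06,0.02],[0,0.06,0.02],[0,0.06,0.02],[0,0.06,0.02]],"dr":[[0,0,0],[0,0,0],[0,0,0],[0,0,0]]}' 20
```

```text
t: 15.85
tool_pos: [0.5558, 0.2887, 0.2763]
tcp_rot: [180.0, 0.0, 170.8]
ft_force: [-5.6, -6.4, 13.2]
width: 0.0115
grasp_force: 23.8
t: 16.25
tool_pos: [0.5559, 0.2885, 0.2761]
tcp_rot: [-179.8, 0.0, 170.6]
ft_force: [-8.8, -8.3, 3.2]
width: 0.0111
grasp_force: 21.7
```

```bash
python3 -m handwheel '{"fingers":[0.5,0.5,0.5,0.5,0.5,0.5,0.5,0.5],"slide":[[0,0,0],[0,0,0],[0,0,0],[0,0,-0.5],[0,0,-1.0],[0,0,-1.5],[0,-0.5,-1.5],[0,-1.4,-1.5]],"dr":[[0,0,0],[0,0,0],[0,0,0],[0,0,0],[0,0,0],[0,0,0],[0,0,0],[0,0,0]]}' 20
python3 -m handwheel '{"fingers":[0,0,0,0,0,0,0,0],"slide":[[0,-1,0],[0,-2,0],[0,-3,0],[0,-4,0],[0,-4.5,0],[0,-4.5,0],[0,-4.5,0],[0,-4.5,0]],"dr":[[0,0,2],[0,0,4],[0,0,6],[0,0,7],[0,0,7],[0,0,7],[0,0,7],[0,0,7]]}' 20
python3 - <<'E'
from h import *
print(get_obs()["joint_pos"])
for c in("wrist","top","scene"):
    p=shot(c,c+"b.png")
    for n in "station1 station2 station3 panel_handle panel_hinge rack carrier1".split(): print(c,n,tip(p,n))
E
```

```text
t: 17.05
tool_pos: [0.5457, 0.2229, 0.349]
tcp_rot: [179.9, 0.1, 171.0]
ft_force: [0.9, -1.4, -0.5]
width: 0.0431
grasp_force: 0.0
t: 17.85
tool_pos: [0.5093, -0.0009, 0.3492]
tcp_rot: [179.9, 0.0, 114.7]
ft_force: [0.0, -0.3, 0.9]
width: 0.0854
grasp_force: 0.0
[ -3.9317  -5.4606  69.0375  -0.0004 116.3583 -28.6232]
wrist station1 [(0.96, array([0.5972, 0.1349, 0.0418])), (0.85, array([0.464 , 0.1575, 0.0404])), (0.76, array([0.5289, 0.1456, 0.0435]))]
wrist station2 [(0.96, array([0.5972, 0.1349, 0.0418])), (0.85, array([0.464 , 0.1575, 0.0404])), (0.76, array([0.5289, 0.1456, 0.0435]))]
wrist station3 [(0.96, array([0.5972, 0.1349, 0.0418])), (0.85, array([0.464 , 0.1575, 0.0404])), (0.76, array([0.5289, 0.1456, 0.0435]))]
wrist panel_handle []
wrist panel_hinge [(0.83, array([0.5417, 0.2275, 0.1048]))]
wrist rack [(0.75, array([ 0.5037, -0.2931, -0.0036]))]
wrist carrier1 [(0.81, array([ 0.5264, -0.3548,  0.0124])), (0.67, array([ 0.479 , -0.2168,  0.0095])), (0.65, array([ 0.5076, -0.2894,  0.0142]))]
top station1 [(0.95, array([0.465 , 0.1617, 0.0367])), (0.66, array([0.6035, 0
[... 1003 characters left out ...]
84, 0.1618, 0.0389])), (0.87, array([0.5285, 0.1493, 0.0411])), (0.63, array([0.5991, 0.133 , 0.0419])), (0.47, array([ 0.5075, -0.2881, -0.0041]))]
scene station3 [(0.92, array([0.4584, 0.1618, 0.0389])), (0.87, array([0.5285, 0.1493, 0.0411])), (0.63, array([0.5991, 0.133 , 0.0419])), (0.47, array([ 0.5075, -0.2881, -0.0041]))]
scene panel_handle [(0.76, array([0.5529, 0.2869, 0.2931])), (0.57, array([ 0.5346,  0.1496, -0.0011]))]
scene panel_hinge [(0.78, array([0.5447, 0.2232, 0.1043]))]
scene rack [(0.89, array([ 0.5073, -0.29  , -0.0014]))]
scene carrier1 [(0.84, array([ 0.4782, -0.2209,  0.0109])), (0.79, array([ 0.528 , -0.363 ,  0.0114])), (0.66, array([ 0.5037, -0.2915,  0.0146]))]
```

View pics/wristb.png

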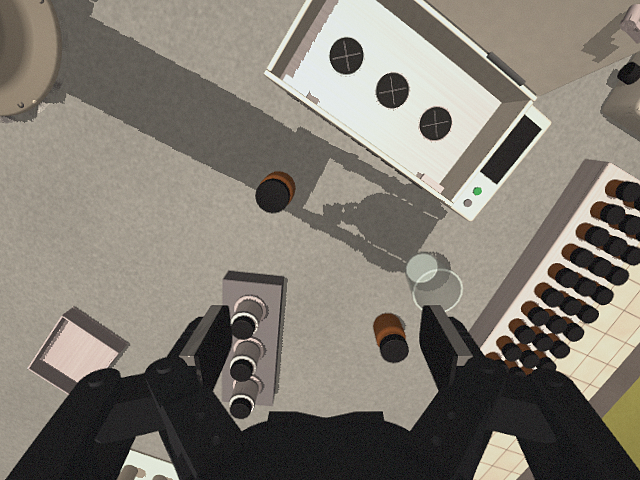

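The wrist view shows the panel open and the stations at (347,56), (392,90) and (436,123). Carrier caps are at (243,325), (242,368) and (241,407).

Run:
```python
from h import *
p=shot("wrist")
S=[ray(p,u,.04)[:2] for u in((347,56),(392,90),(436,123))]; print(S)
for u in((243,326),(242,368),(241,407)): print(ray(p,u,.092))
prs=[((-.07,0),S[0]),((0,0),S[1]),((.07,0),S[2])]
for m in([.464,.1575],[.5289,.1456],[.5972,.1349]),([.465,.1617],[.5299,.1492],[.6035,.1408]),([.4584,.1618],[.5285,.1493],[.5991,.133]): prs+=[((-.07,0),m[0]),((0,0),m[1]),((.07,0),m[2])]
print(fit(prs)[:2])
go([.479,-.217,.16],108.6)
```

```text
[array([0.4633, 0.1613]), array([0.5311, 0.1504]), array([0.6012, 0.1399])]
[ 0.4802 -0.2117  0.092 ]
[ 0.5035 -0.2805  0.092 ]
[ 0.5274 -0.3522  0.092 ]
(np.float64(-9.666850948138888), array([0.5308, 0.1488]))
[-3.678 -2.361  3.776] [-0.     0.     0.771]
```

```bash
python3 -m handwheel '{"fingers":[0,0,0,0,0,0,0,0],"slide":[[-3.67,-2.36,2],[-3.67,-2.36,3.78],[-3.67,-2.36,3.78],[-3.67,-2.36,3.78],[-3.67,-2.36,3.78],[-3.67,-2.36,3.78],[-3.67,-2.36,3.78],[-3.67,-2.36,3.78]],"dr":[[0,0,0.77],[0,0,0.77],[0,0,0.77],[0,0,0.77],[0,0,0.77],[0,0,0.77],[0,0,0.77],[0,0,0.77]]}' 50
python3 - <<'E'
from h import *
print(get_obs()["tool_pos"])
p=shot("wrist","w4.png")
for n in "carrier1 rack".split():
  print(n,tip(p,n))
for d in trace(p,"carrier1"):
    ys,xs=np.nonzero(d["region"]);print(d["conf"],len(xs),xs.min(),xs.max(),ys.min(),ys.max())
E
```

```text
t: 19.9
tool_pos: [0.4785, -0.2167, 0.1592]
tcp_rot: [-180.0, -0.1, 108.5]
ft_force: [-0.4, -0.5, 0.4]
width: 0.0855
grasp_force: 0.0
[ 0.4785 -0.2167  0.1592]
carrier1 [(0.89, array([ 0.5261, -0.3568,  0.0131])), (0.78, array([ 0.5053, -0.2883,  0.016 ])), (0.76, array([ 0.4789, -0.2181,  0.0105]))]
rack [(0.94, array([ 0.5031, -0.2907, -0.0054]))]
0.91 2218 300 352 364 416
0.61 3739 299 355 287 370
```

View pics/w4.png

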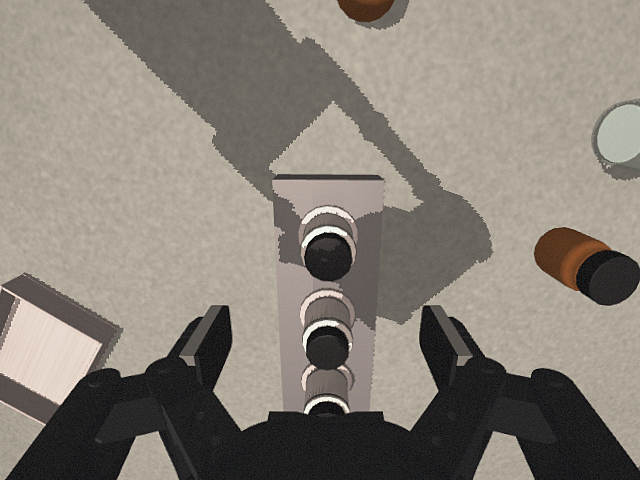

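Caps a and b sit at (328,256) and (327,347), in line with the pads' centre.

Run:
```python
from h import *
p=shot("wrist")
print(ray(p,(328,256),.093),ray(p,(327,347),.093))
# flange circle a: ellipse centre approx
print(ray(p,(328,234),.04))
go([.479,-.2165,.047],108.6)
```

```text
[ 0.4817 -0.2155  0.093 ] [ 0.5049 -0.2857  0.093 ]
[ 0.4827 -0.2167  0.04  ]
[-0.001 -0.025  2.292] [0.016 0.015 0.012]
```

```bash
python3 -m handwheel '{"fingers":[0,0,0,0,0,0,0,0],"slide":[[0,0.02,0.6],[0,0.02,1.2],[0,0.02,1.7],[0,0.02,2.1],[0,0.02,2.23],[0,0.02,2.24],[0,0.02,2.24],[0,0.02,2.24]],"dr":[[0,0,0],[0,0,0],[0,0,0],[0,0,0],[0,0,0],[0,0,0],[0,0,0],[0,0,0]]}' 60
python3 -m handwheel '{"fingers":[1,1,1,1,1,1,1,1],"slide":[[0,0,0],[0,0,0],[0,0,0],[0,0,0],[0,0,0],[0,0,0],[0,0,0],[0,0,0]],"dr":[[0,0,0],[0,0,0],[0,0,0],[0,0,0],[0,0,0],[0,0,0],[0,0,0],[0,0,0]]}' 60
python3 -m handwheel '{"fingers":[1,1,1,1,1,1,1,1],"slide":[[0,0,-0.2],[0,0,-0.5],[0,0,-1.0],[0,0,-1.5],[0,0,-2.0],[0,0,-2.4],[0,0,-2.6],[0,0,-2.6]],"dr":[[0,0,0],[0,0,0],[0,0,0],[0,0,0],[0,0,0],[0,0,0],[0,0,0],[0,0,0]]}' 60
python3 - <<'E'
from h import *
go([.600,.1375,.178],170.5)
E
```

```text
t: 20.95
tool_pos: [0.4808, -0.2166, 0.0497]
tcp_rot: [179.9, 0.1, 108.6]
ft_force: [0.5, -0.4, 0.1]
width: 0.0855
grasp_force: 0.0
t: 21.75
tool_pos: [0.4802, -0.2164, 0.0484]
tcp_rot: [179.9, 0.0, 108.6]
ft_force: [2.0, -0.3, 4.7]
width: 0.0388
grasp_force: 61.1
t: 22.55
tool_pos: [0.4803, -0.2165, 0.1797]
tcp_rot: [179.9, 0.1, 108.6]
ft_force: [-0.5, -0.1, -3.2]
width: 0.0387
grasp_force: 60.7
[5.947 4.528 0.03 ] [ 0.004  0.02  -7.737]
```

```bash
python3 -m handwheel '{"fingers":[1,1,1,1,1,1,1,1],"slide":[[0.75,0.57,0],[1.5,1.13,0],[2.3,1.7,0],[3.1,2.3,0],[3.8,2.9,0],[4.6,3.5,0],[5.3,4.1,0],[5.95,4.53,0]],"dr":[[0,0,-0.97],[0,0,-1.94],[0,0,-2.9],[0,0,-3.9],[0,0,-4.85],[0,0,-5.8],[0,0,-6.8],[0,0,-7.74]]}' 60
python3 -m handwheel '{"fingers":[1,1,1,1],"slide":[[0,0,0],[0,0,0],[0,0,0.5],[0,0,1]],"dr":[[0,0,0],[0,0,0],[0,0,0],[0,0,0]]}' 60
python3 - <<'E'
from h import *
print(get_obs()["torque"])
p=shot("wrist","w5.png")
print(tip(p,"station1"),tip(p,"carrier1"))
go([.600,.1375,.080],170.5)
E
```

```text
t: 23.35
tool_pos: [0.5994, 0.1403, 0.1753]
tcp_rot: [-179.9, -0.2, 170.9]
ft_force: [-0.1, 0.5, -3.7]
width: 0.0384
grasp_force: 61.1
t: 23.75
tool_pos: [0.5997, 0.1366, 0.1275]
tcp_rot: [-180.0, 0.1, 170.4]
ft_force: [-0.0, -0.1, -4.1]
width: 0.0385
grasp_force: 61.4
[0.0122 0.0003 0.0016]
[(0.97, array([0.5309, 0.148 , 0.0409])), (0.9, array([0.6001, 0.1364, 0.0398])), (0.61, array([0.464 , 0.1576, 0.0376])), (0.33, array([0.6046, 0.1386, 0.088 ]))] [(0.93, array([0.6011, 0.1385, 0.0887]))]
[-0.042  0.032  0.898] [-0.016 -0.039 -0.013]
```

View pics/w5.png

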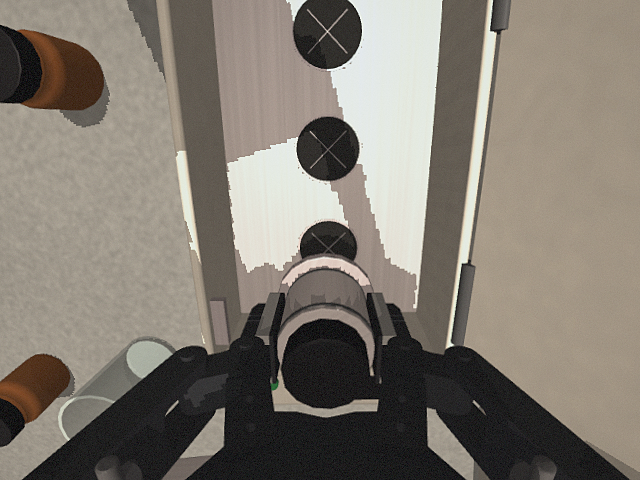

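The carrier hangs upright between the pads at (327,330), and the seals line up at column 328. Next I touch down.

```bash
python3 -m handwheel '{"fingers":[1,1,1,1,1,1,1,1],"slide":[[-0.03,0,0.5],[-0.03,0.02,0.8],[-0.03,0.02,0.95],[-0.03,0.02,1.02],[-0.03,0.02,1.07],[-0.03,0.02,1.12],[-0.03,0.02,1.16],[-0.03,0.02,1.16]],"dr":[[0,0,0],[0,0,0],[0,0,0],[0,0,0],[0,0,0],[0,0,0],[0,0,0],[0,0,0]]}' 70
cat > chk.py <<'E'
import sys
from h import *
o=get_obs(); p=o["tool_pos"]
th=np.radians(-9.5); B=np.array([[np.cos(th),np.sin(th)],[-np.sin(th),np.cos(th)]])
print("bay",(B@(np.array(p[:2])-[.531,.149])*1e3).round(1),"z",round(p[2]*1e3,1),"F",o["ft_force"].round(1),"tq",o["torque"].round(2),"rot",np.round(o["tcp_rot"],1))
sys.exit(0 if p[2]>(float(sys.argv[1])/1e3 if len(sys.argv)>1 else 0.071) else 1)
E
python3 chk.py
```

```text
t: 24.7
tool_pos: [0.6022, 0.1387, 0.0736]
tcp_rot: [179.9, 0.2, 170.5]
ft_force: [-4.2, -0.9, 8.6]
width: 0.0384
grasp_force: 72.1
bay [71.9  1.6] z 73.6 F [-4.2 -0.9  8.6] tq [-0.3   0.85 -0.01] rot [179.9   0.2 170.5]
```

```bash
H="python3 -m handwheel"
python3 -m handwheel '{"fingers":[1,1],"slide":[[-0.05,-0.02,0.06],[-0.05,-0.02,0.06]],"dr":[[0,0,0],[0,0,0]]}' 70 >/dev/null; python3 chk.py &&
python3 -m handwheel '{"fingers":[1,1,1,1],"slide":[[0.006,0.03,0],[0.024,0.056,0],[0.05,0.074,0],[0.08,0.08,0]],"dr":[[0,0,0],[0,0,0],[0,0,0],[0,0,0]]}' >/dev/null; python3 chk.py &&
python3 -m handwheel '{"fingers":[1,1,1,1],"slide":[[0.03,-0.006,0],[0.056,-0.024,0],[0.074,-0.05,0],[0.08,-0.08,0]],"dr":[[0,0,0],[0,0,0],[0,0,0],[0,0,0]]}' >/dev/null && python3 chk.py &&
python3 -m handwheel '{"fingers":[1,1,1,1],"slide":[[-0.006,-0.03,0],[-0.024,-0.056,0],[-0.05,-0.074,0],[-0.08,-0.08,0]],"dr":[[0,0,0],[0,0,0],[0,0,0],[0,0,0]]}' >/dev/null && python3 chk.py &&
python3 -m handwheel '{"fingers":[1,1,1,1],"slide":[[-0.03,0.006,0],[-0.056,0.024,0],[-0.074,0.05,0],[-0.08,0.08,0]],"dr":[[0,0,0],[0,0,0],[0,0,0],[0,0,0]]}' >/dev/null && python3 chk.py
```

```text
bay [75.3  2.3] z 71.4 F [0.7 4.4 7.1] tq [0.65 0.05 0.  ] rot [179.7   0.4 170.6]
bay [72.8  4.3] z 68.5 F [13.5 -2.6 -2.3] tq [-0.53 -2.52  0.03] rot [180.    0.5 170.5]
```

```bash
python3 -m handwheel '{"fingers":[1,1,1,1],"slide":[[-0.03,0,0],[-0.06,0,0.05],[-0.06,0,0.12],[-0.06,0,0.16]],"dr":[[0,0,0],[0,0,0],[0,0,0],[0,0,0]]}' >/dev/null; python3 chk.py
```

```text
bay [73.8  4.5] z 59.3 F [ 5.8 -1.   1.2] tq [-0.01 -1.2  -0.04] rot [180.    0.2 170.5]
```

```bash
python3 -m handwheel '{"fingers":[1,1,1,1,1,1],"slide":[[-0.02,0,0.06],[-0.03,0,0.12],[-0.03,0,0.16],[-0.03,0,0.19],[-0.03,0,0.19],[-0.03,0,0.19]],"dr":[[0,0,0],[0,0,0],[0,0,0],[0,0,0],[0,0,0],[0,0,0]]}' >/dev/null; python3 chk.py
```

```text
bay [74.4  4.5] z 54.4 F [-7.8 -1.4 20.6] tq [-0.45  1.19  0.01] rot [180.    0.2 170.5]
```

```bash
python3 -m handwheel '{"fingers":[0.25,0.25,0.25,0.25,0.25,0.25,0.25,0.25],"slide":[[0,0,-0.1],[0,0,-0.1],[0,0,-0.1],[0,0,-0.4],[0,0,-1.0],[0,0,-1.8],[0,0,-2.6],[0,0,-3]],"dr":[[0,0,0],[0,0,0],[0,0,0],[0,0,0],[0,0,0],[0,0,0],[0,0,0],[0,0,0]]}' 70
python3 - <<'E'
from h import *
for c in("top","scene","wrist"):
    p=shot(c); print(c,tip(p,"carrier1"),tip(p,"rack"))
go([.5045,-.2865,.18],108.6)
E
```

```text
t: 27.1
tool_pos: [0.6055, 0.1413, 0.2048]
tcp_rot: [179.9, 0.3, 170.5]
ft_force: [-0.0, 0.6, 0.3]
width: 0.0641
grasp_force: 0.0
top [(0.6, array([ 0.5286, -0.3605,  0.0143])), (0.53, array([ 0.5011, -0.2908,  0.0122])), (0.53, array([0.608 , 0.1451, 0.0206]))] [(0.66, array([ 0.5049, -0.2857,  0.0016]))]
scene [(0.84, array([0.6036, 0.1369, 0.0185])), (0.78, array([ 0.5281, -0.3633,  0.0143])), (0.61, array([ 0.5056, -0.2878,  0.0147]))] [(0.96, array([ 0.5071, -0.2896, -0.0034]))]
wrist [(0.78, array([0.6097, 0.1407, 0.0185]))] []
[ 0.556 -8.762  0.357] [-0.019 -0.015  7.741]
```

```bash
python3 -m handwheel '{"fingers":[0,0,0,0,0,0,0,0],"slide":[[0,-1,0],[0,-2,0],[0.2,-3,0],[0.56,-4,0],[0.56,-5,0],[0.56,-6,0],[0.56,-7,0],[0.56,-7.5,0]],"dr":[[0,0,0.9],[0,0,1.8],[0,0,2.7],[0,0,3.6],[0,0,4.5],[0,0,5.4],[0,0,6.6],[0,0,7.74]]}' 60
python3 - <<'E'
from h import *
p=shot("wrist","w6.png"); print(tip(p,"carrier1"),tip(p,"rack"))
go([.5045,-.2865,.16],108.6)
E
```

```text
t: 28.35
tool_pos: [0.5138, -0.2274, 0.1983]
tcp_rot: [-179.9, -0.0, 109.6]
ft_force: [0.1, 0.5, -1.2]
width: 0.0854
grasp_force: 0.0
[(0.74, array([ 0.5284, -0.358 ,  0.0161])), (0.56, array([ 0.5061, -0.2871,  0.0148]))] [(0.76, array([ 0.5039, -0.2937, -0.0058]))]
[-1.077 -0.603  0.762] [-0.009 -0.011  0.174]
```

View pics/w6.png

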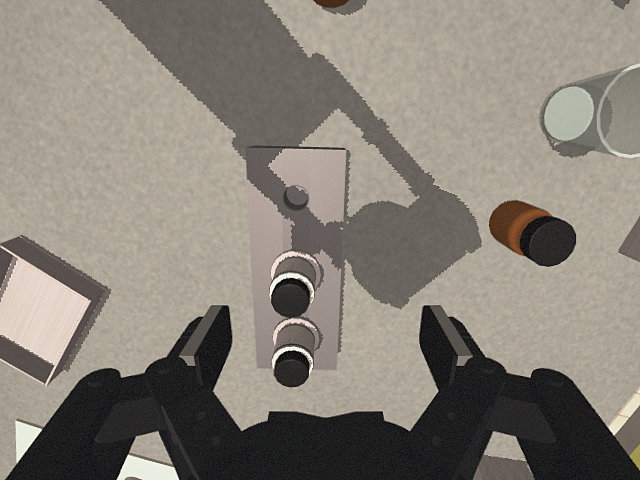

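The rack hole a is empty at (297,197), with cap b at (292,294) and cap c at (292,366).

Run:
```python
from h import *
p=shot("wrist")
print(ray(p,(292,294),.093),ray(p,(292,366),.093))
go([.5055,-.2868,.048],108.6)
```

```text
[ 0.5047 -0.2804  0.093 ] [ 0.5274 -0.3501  0.093 ]
[-1.113 -0.606  3.006] [-0.006 -0.012  0.195]
```

```bash
python3 -m handwheel '{"fingers":[0,0,0,0,0,0,0,0],"slide":[[-0.7,-0.4,0],[-1.09,-0.6,0.6],[-1.09,-0.6,1.4],[-1.09,-0.6,2.1],[-1.09,-0.6,2.7],[-1.09,-0.6,2.95],[-1.09,-0.6,2.99],[-1.09,-0.6,2.99]],"dr":[[0,0,0.19],[0,0,0.19],[0,0,0.19],[0,0,0.19],[0,0,0.19],[0,0,0.19],[0,0,0.19],[0,0,0.19]]}' 60
python3 -m handwheel '{"fingers":[1,1,1,1,1,1,1,1],"slide":[[0,0,0],[0,0,0],[0,0,0],[0,0,0],[0,0,0],[0,0,0],[0,0,0],[0,0,0]],"dr":[[0,0,0],[0,0,0],[0,0,0],[0,0,0],[0,0,0],[0,0,0],[0,0,0],[0,0,0]]}' 70
python3 -m handwheel '{"fingers":[1,1,1,1,1,1,1,1],"slide":[[0,0,-0.2],[0,0,-0.5],[0,0,-1.0],[0,0,-1.5],[0,0,-2.0],[0,0,-2.4],[0,0,-2.6],[0,0,-2.6]],"dr":[[0,0,0],[0,0,0],[0,0,0],[0,0,0],[0,0,0],[0,0,0],[0,0,0],[0,0,0]]}' 70
python3 - <<'E'
from h import *
go([.532,.1495,.178],170.5)
E
```

```text
t: 29.35
tool_pos: [0.5068, -0.2852, 0.051]
tcp_rot: [179.9, 0.1, 108.7]
ft_force: [0.2, -0.2, 0.9]
width: 0.0852
grasp_force: 0.0
t: 30.15
tool_pos: [0.506, -0.2863, 0.0515]
tcp_rot: [180.0, 0.1, 108.6]
ft_force: [-4.0, -0.3, 5.2]
width: 0.0385
grasp_force: 70.3
t: 30.95
tool_pos: [0.5067, -0.286, 0.1822]
tcp_rot: [179.9, 0.2, 108.6]
ft_force: [-0.2, 0.4, -3.9]
width: 0.0381
grasp_force: 70.6
[8.091 3.262 0.069] [ 0.005  0.028 -7.734]
```

```bash
python3 -m handwheel '{"fingers":[1,1,1,1,1,1,1,1],"slide":[[0.9,0.36,0],[1.8,0.72,0],[2.7,1.1,0],[3.6,1.45,0],[4.5,1.8,0],[5.4,2.2,0],[6.3,2.5,0],[7.2,2.9,0]],"dr":[[0,0,-0.97],[0,0,-1.94],[0,0,-2.9],[0,0,-3.9],[0,0,-4.85],[0,0,-5.8],[0,0,-6.8],[0,0,-7.74]]}' 70
python3 - <<'E'
from h import *
go([.532,.1495,.12],170.5)
E
```

```text
t: 31.75
tool_pos: [0.5274, 0.1036, 0.1783]
tcp_rot: [-180.0, -0.1, 170.9]
ft_force: [1.2, 0.8, -2.7]
width: 0.0382
grasp_force: 70.8
[0.052 0.921 1.165] [-0.005 -0.015  0.044]
```

```bash
python3 -m handwheel '{"fingers":[1,1,1,1,1,1,1,1],"slide":[[0.07,0.9,0],[0.07,0.94,0],[0.07,0.94,0.7],[0.07,0.94,1.4],[0.07,0.94,1.8],[0.07,0.94,1.95],[0.07,0.94,2.03],[0.07,0.94,2.1]],"dr":[[0,0,0.04],[0,0,0.04],[0,0,0.04],[0,0,0.04],[0,0,0.04],[0,0,0.04],[0,0,0.04],[0,0,0.04]]}' 70
python3 -m handwheel '{"fingers":[1,1],"slide":[[0,0,0.05],[0,0,0.05]],"dr":[[0,0,0],[0,0,0]]}' >/dev/null; python3 chk.py
```

```text
t: 32.55
tool_pos: [0.5324, 0.1482, 0.0763]
tcp_rot: [-180.0, -0.0, 170.2]
ft_force: [-9.2, -2.6, 12.0]
width: 0.038
grasp_force: 72.7
bay [ 1.7 -0.5] z 76.2 F [-10.2  -3.   10.7] tq [-0.71  1.97 -0.05] rot [-180.     0.1  170.2]
```

```bash
T=73.9
python3 -m handwheel '{"fingers":[1,1,1],"slide":[[-0.03,0,0.04],[-0.06,0,0.04],[-0.06,0,0.04]],"dr":[[0,0,0],[0,0,0],[0,0,0]]}' 70 >/dev/null; python3 chk.py $T &&
python3 -m handwheel '{"fingers":[1,1,1,1],"slide":[[0.006,0.03,0],[0.024,0.056,0],[0.05,0.074,0],[0.08,0.08,0]],"dr":[[0,0,0],[0,0,0],[0,0,0],[0,0,0]]}' >/dev/null && python3 chk.py $T &&
python3 -m handwheel '{"fingers":[1,1,1,1],"slide":[[0.03,-0.006,0],[0.056,-0.024,0],[0.074,-0.05,0],[0.08,-0.08,0]],"dr":[[0,0,0],[0,0,0],[0,0,0],[0,0,0]]}' >/dev/null && python3 chk.py $T &&
python3 -m handwheel '{"fingers":[1,1,1,1],"slide":[[-0.006,-0.03,0],[-0.024,-0.056,0],[-0.05,-0.074,0],[-0.08,-0.08,0]],"dr":[[0,0,0],[0,0,0],[0,0,0],[0,0,0]]}' >/dev/null && python3 chk.py $T &&
python3 -m handwheel '{"fingers":[1,1,1,1],"slide":[[-0.03,0.006,0],[-0.056,0.024,0],[-0.074,0.05,0],[-0.08,0.08,0]],"dr":[[0,0,0],[0,0,0],[0,0,0],[0,0,0]]}' >/dev/null && python3 chk.py $T
```

```text
bay [ 4.8 -0.3] z 76.0 F [-13.9  -3.6  17. ] tq [-0.78  2.79 -0.08] rot [180.    0.1 170.2]
bay [2.5 2. ] z 75.5 F [-4.7 -9.1 10.3] tq [-1.79  1.03 -0.04] rot [-179.8    0.3  170.1]
bay [-2.8  0.4] z 71.3 F [ 2.   0.4 -2.2] tq [ 0.09 -0.46 -0.02] rot [179.9   0.1 170.2]
```

```bash
python3 -m handwheel '{"fingers":[1,1,1,1],"slide":[[0,0,0.05],[0,0,0.1],[0,0,0.15],[0,0,0.2]],"dr":[[0,0,0],[0,0,0],[0,0,0],[0,0,0]]}' >/dev/null; python3 chk.py
```

```text
bay [-2.9  0.3] z 60.2 F [ 3.4  0.5 -0.6] tq [ 0.02 -0.72  0.01] rot [180.    0.1 170.2]
```

```bash
python3 -m handwheel '{"fingers":[1,1,1,1],"slide":[[-0.01,0,0.05],[-0.02,0,0.1],[-0.02,0,0.14],[-0.02,0,0.14]],"dr":[[0,0,0],[0,0,0],[0,0,0],[0,0,0]]}' >/dev/null; python3 chk.py
python3 -m handwheel '{"fingers":[0.25,0.25,0.25,0.25,0.25,0.25,0.25,0.25],"slide":[[0,0,-0.05],[0,0,-0.05],[0,0,-0.05],[0,0,-0.4],[0,0,-1.0],[0,0,-1.8],[0,0,-2.6],[0,0,-2.9]],"dr":[[0,0,0],[0,0,0],[0,0,0],[0,0,0],[0,0,0],[0,0,0],[0,0,0],[0,0,0]]}' 70
python3 - <<'E'
from h import *
p=shot("wrist"); print(tip(p,"carrier1"))
for c in("top","scene"):
    p=shot(c); print(c,tip(p,"carrier1"),tip(p,"rack"))
go([.528,-.357,.18],108.6)
E
```

```text
bay [-2.7  0.3] z 57.8 F [-12.4  -2.2  21.5] tq [-0.39  1.72  0.01] rot [180.    0.  170.2]
t: 35.45
tool_pos: [0.5298, 0.1497, 0.2026]
tcp_rot: [179.9, 0.3, 170.2]
ft_force: [0.6, 1.0, -0.3]
width: 0.0638
grasp_force: 0.0
[(0.89, array([0.5315, 0.1512, 0.0225])), (0.86, array([0.608 , 0.1424, 0.0156]))]
top [(0.58, array([ 0.5283, -0.3619,  0.0135])), (0.33, array([0.5304, 0.1507, 0.0407]))] [(0.64, array([ 0.5023, -0.2869, -0.0014]))]
scene [(0.86, array([ 0.5272, -0.36  ,  0.0137])), (0.69, array([0.6027, 0.1405, 0.0175]))] [(0.82, array([ 0.5051, -0.2906, -0.002 ]))]
[-1.722 -9.978  0.323] [-0.025 -0.018  7.702]
```

```bash
python3 -m handwheel '{"fingers":[0,0,0,0,0,0,0,0],"slide":[[0,-1,0],[0,-2,0],[-0.2,-3,0],[-0.56,-4,0],[-0.8,-5,0],[-1.1,-6,0],[-1.4,-7,0],[-1.5,-7.9,0]],"dr":[[0,0,0.9],[0,0,1.8],[0,0,2.7],[0,0,3.6],[0,0,4.5],[0,0,5.4],[0,0,6.6],[0,0,7.7]]}' 60
python3 - <<'E'
from h import *
go([.5275,-.3555,.16],108.6)
E
```

```text
t: 36.65
tool_pos: [0.5355, -0.2493, 0.1966]
tcp_rot: [-179.9, -0.1, 109.5]
ft_force: [1.0, 0.2, 0.3]
width: 0.0854
grasp_force: 0.0
[-1.95  -0.858  0.731] [-0.008 -0.011  0.111]
```

```bash
python3 -m handwheel '{"fingers":[0,0,0,0,0],"slide":[[-0.9,-0.4,0.3],[-1.8,-0.8,0.7],[-1.92,-0.84,0.7],[-1.92,-0.84,0.7],[-1.92,-0.84,0.7]],"dr":[[0,0,0.1],[0,0,0.1],[0,0,0.1],[0,0,0.1],[0,0,0.1]]}' 60
python3 - <<'E'
from h import *
p=shot("wrist","w7.png"); print(tip(p,"carrier1"),tip(p,"rack"))
for d in trace(p,"carrier1")[:2]:
    ys,xs=np.nonzero(d["region"]);print(d["conf"],len(xs),xs.min(),xs.max(),ys.min(),ys.max())
go([.5275,-.3555,.05],108.6)
E
```

```text
t: 37.15
tool_pos: [0.529, -0.351, 0.1632]
tcp_rot: [180.0, -0.1, 109.1]
ft_force: [-0.2, -0.3, -0.0]
width: 0.0852
grasp_force: 0.0
[(0.67, array([ 0.5272, -0.3568,  0.0142]))] [(0.92, array([ 0.5032, -0.2932, -0.0047]))]
0.56 3575 291 349 212 287
[-0.075 -0.074  2.29 ] [0.009 0.009 0.069]
```

View pics/w7.png

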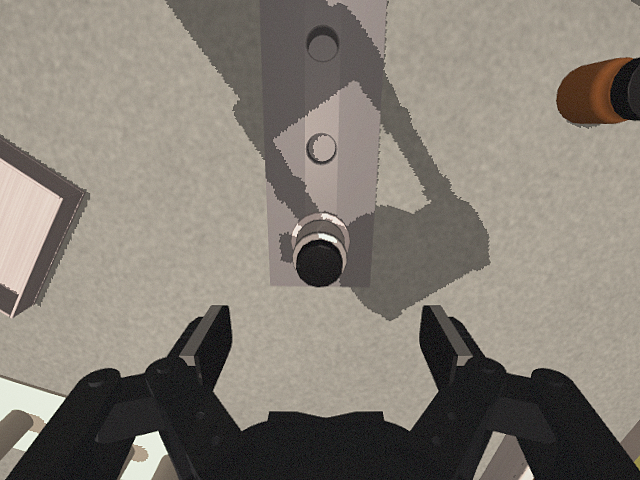

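Cap c is at (319,262), close to where cap a sat before its grasp. I grasp it and carry it to station 1.

```bash
python3 -m handwheel '{"fingers":[0,0,0,0,0,0,0,0],"slide":[[-0.06,-0.05,0.6],[-0.06,-0.06,1.2],[-0.06,-0.06,1.7],[-0.06,-0.06,2.1],[-0.06,-0.06,2.24],[-0.06,-0.06,2.26],[-0.06,-0.06,2.26],[-0.06,-0.06,2.26]],"dr":[[0,0,0.07],[0,0,0.07],[0,0,0.07],[0,0,0.07],[0,0,0.07],[0,0,0.07],[0,0,0.07],[0,0,0.07]]}' 60
python3 -m handwheel '{"fingers":[1,1,1,1,1,1,1,1],"slide":[[0,0,0],[0,0,0],[0,0,0],[0,0,0],[0,0,0],[0,0,0],[0,0,0],[0,0,0]],"dr":[[0,0,0],[0,0,0],[0,0,0],[0,0,0],[0,0,0],[0,0,0],[0,0,0],[0,0,0]]}' 70
python3 -m handwheel '{"fingers":[1,1,1,1,1,1,1,1],"slide":[[0,0,-0.2],[0,0,-0.5],[0,0,-1.0],[0,0,-1.5],[0,0,-2.0],[0,0,-2.4],[0,0,-2.6],[0,0,-2.6]],"dr":[[0,0,0],[0,0,0],[0,0,0],[0,0,0],[0,0,0],[0,0,0],[0,0,0],[0,0,0]]}' 70
python3 -m handwheel '{"fingers":[1,1,1,1,1,1,1,1],"slide":[[0.9,0,0],[1.8,0,0],[2.7,0,0],[3.6,0.1,0],[4.5,0.2,0],[5.4,0.3,0],[6.3,0.4,0],[7.2,0.5,0]],"dr":[[0,0,-0.97],[0,0,-1.94],[0,0,-2.9],[0,0,-3.9],[0,0,-4.85],[0,0,-5.8],[0,0,-6.8],[0,0,-7.74]]}' 70
python3 - <<'E'
from h import *
go([.462,.1605,.178],170.5)
E
```

```text
t: 38.15
tool_pos: [0.5278, -0.3562, 0.0523]
tcp_rot: [179.9, 0.1, 108.5]
ft_force: [-0.3, 0.8, 0.8]
width: 0.0851
grasp_force: 0.0
t: 38.95
tool_pos: [0.5272, -0.3561, 0.0511]
tcp_rot: [180.0, 0.1, 108.5]
ft_force: [-0.4, 0.8, 5.7]
width: 0.0383
grasp_force: 71.2
t: 39.75
tool_pos: [0.5274, -0.3562, 0.1825]
tcp_rot: [179.9, 0.1, 108.5]
ft_force: [-0.4, 0.3, -2.5]
width: 0.0384
grasp_force: 70.6
t: 40.55
tool_pos: [0.4352, -0.0048, 0.1787]
tcp_rot: [180.0, -0.1, 170.7]
ft_force: [0.5, 1.6, -2.7]
width: 0.0382
grasp_force: 70.8
[0.006 3.35  0.013] [ 0.    -0.015  0.024]
```

```bash
python3 -m handwheel '{"fingers":[1,1,1,1,1,1,1],"slide":[[0,1,0],[0,2,0],[0,2.8,0],[0.02,3.3,0],[0.02,3.3,0],[0.02,3.3,0.7],[0.02,3.3,1.4]],"dr":[[0,0,0.02],[0,0,0.02],[0,0,0.02],[0,0,0.02],[0,0,0.02],[0,0,0.02],[0,0,0.02]]}' 70
python3 -m handwheel '{"fingers":[1,1,1],"slide":[[0,0,0],[0,0,0],[0,0,0]],"dr":[[0,0,0],[0,0,0],[0,0,0]]}' 70
python3 - <<'E'
from h import *
go([.462,.1605,.072],170.5)
p=shot("wrist"); print(tip(p,"carrier1"),tip(p,"station1"))
E
python3 chk.py
```

```text
t: 41.25
tool_pos: [0.4633, 0.1561, 0.1094]
tcp_rot: [180.0, 0.1, 170.2]
ft_force: [0.8, 0.3, -3.6]
width: 0.0384
grasp_force: 71.2
t: 41.55
tool_pos: [0.464, 0.1562, 0.1124]
tcp_rot: [179.9, 0.1, 170.2]
ft_force: [0.4, -0.5, -1.6]
width: 0.038
grasp_force: 71.1
[0.057 0.078 0.808] [ 0.008  0.019 -0.038]
[(0.97, array([0.469 , 0.16  , 0.0749])), (0.61, array([ 0.4525, -0.0291, -0.0016]))] [(0.84, array([0.4648, 0.159 , 0.0415]))]
bay [-67.2  -3.7] z 112.4 F [ 0.1  0.2 -2.5] tq [-0.01 -0.03  0.02] rot [179.9   0.2 170.2]
```

```bash
T=73.5
python3 -m handwheel '{"fingers":[1,1,1,1,1,1,1,1],"slide":[[-0.02,0.07,0],[-0.02,0.07,0.3],[-0.02,0.07,0.55],[-0.02,0.07,0.65],[-0.02,0.07,0.72],[-0.02,0.07,0.78],[-0.02,0.07,0.84],[-0.02,0.07,0.84]],"dr":[[0,0,0],[0,0,0],[0,0,0],[0,0,0],[0,0,0],[0,0,0],[0,0,0],[0,0,0]]}' 70; python3 chk.py $T &&
python3 -m handwheel '{"fingers":[1,1,1,1],"slide":[[0.006,0.03,0],[0.024,0.056,0],[0.05,0.074,0],[0.08,0.08,0]],"dr":[[0,0,0],[0,0,0],[0,0,0],[0,0,0]]}' >/dev/null && python3 chk.py $T &&
python3 -m handwheel '{"fingers":[1,1,1,1],"slide":[[0.03,-0.006,0],[0.056,-0.024,0],[0.074,-0.05,0],[0.08,-0.08,0]],"dr":[[0,0,0],[0,0,0],[0,0,0],[0,0,0]]}' >/dev/null && python3 chk.py $T &&
python3 -m handwheel '{"fingers":[1,1,1,1],"slide":[[-0.006,-0.03,0],[-0.024,-0.056,0],[-0.05,-0.074,0],[-0.08,-0.08,0]],"dr":[[0,0,0],[0,0,0],[0,0,0],[0,0,0]]}' >/dev/null && python3 chk.py $T &&
python3 -m handwheel '{"fingers":[1,1,1,1],"slide":[[-0.03,0.006,0],[-0.056,0.024,0],[-0.074,0.05,0],[-0.08,0.08,0]],"dr":[[0,0,0],[0,0,0],[0,0,0],[0,0,0]]}' >/dev/null && python3 chk.py $T
```

```text
t: 42.5
tool_pos: [0.4646, 0.1596, 0.0681]
tcp_rot: [-180.0, -0.0, 170.2]
ft_force: [0.3, 0.2, -3.4]
width: 0.038
grasp_force: 71.1
bay [-67.2  -0.5] z 68.1 F [ 0.3  0.2 -3.4] tq [ 0.01 -0.    0.  ] rot [-180.    -0.   170.2]
```

Station 1 was hit at once. I push the carrier home.

```bash
python3 -m handwheel '{"fingers":[1,1,1,1,1,1],"slide":[[0,0,0.05],[0,0,0.1],[0,0,0.15],[0,0,0.21],[0,0,0.28],[0,0,0.28]],"dr":[[0,0,0],[0,0,0],[0,0,0],[0,0,0],[0,0,0],[0,0,0]]}' >/dev/null; python3 chk.py
```

```text
bay [-67.   -0.4] z 57.0 F [-7.9 -2.2 11.7] tq [-0.39  1.22 -0.05] rot [180.    0.1 170.2]
```

```bash
python3 -m handwheel '{"fingers":[0.25,0.25,0.25,0.25,0.25,0.25,0.25,0.25],"slide":[[0,0,-0.03],[0,0,-0.03],[0,0,-0.03],[0,0,-0.4],[0,0,-1.0],[0,0,-1.8],[0,0,-2.6],[0,0,-3.2]],"dr":[[0,0,0],[0,0,0],[0,0,0],[0,0,0],[0,0,0],[0,0,0],[0,0,0],[0,0,0]]}' 70
python3 -m handwheel '{"fingers":[0.5,0.5,0.5,0.5],"slide":[[0,-1,-0.5],[0,-1.5,-1],[0,-2,-1.5],[0,-2,-1.5]],"dr":[[0,0,0],[0,0,0],[0,0,0],[0,0,0]]}' 20
python3 - <<'E'
from h import *
p=shot("scene","s8.png");cv2.imwrite("pics/s8c.png",cv2.resize(p["frame"][120:400,260:560],None,fx=2,fy=2)); print(tip(p,"carrier1"),tip(p,"panel_handle"))
p=shot("top"); print(tip(p,"carrier1"),tip(p,"panel_handle"))
go([.5559,.2885,.34],170.7)
E
```

```text
t: 43.9
tool_pos: [0.4651, 0.1598, 0.2169]
tcp_rot: [179.9, 0.1, 170.2]
ft_force: [0.5, 0.4, -0.5]
width: 0.0639
grasp_force: 0.0
t: 44.3
tool_pos: [0.4484, 0.0589, 0.2936]
tcp_rot: [180.0, 0.4, 170.0]
ft_force: [1.1, -0.4, 0.7]
width: 0.0423
grasp_force: 0.0
[(0.95, array([0.5277, 0.15  , 0.0221])), (0.6, array([0.4677, 0.1578, 0.0193])), (0.6, array([0.6035, 0.1364, 0.018 ]))] [(0.73, array([0.5518, 0.2825, 0.2889])), (0.63, array([0.6502, 0.2662, 0.2143]))]
[(0.69, array([0.606 , 0.1436, 0.0243])), (0.59, array([0.5268, 0.15  , 0.0213]))] [(0.8, array([0.5545, 0.2934, 0.2893]))]
[-1.37   4.833 -1.054] [-0.003 -0.019 -0.05 ]
```

View pics/s8c.png

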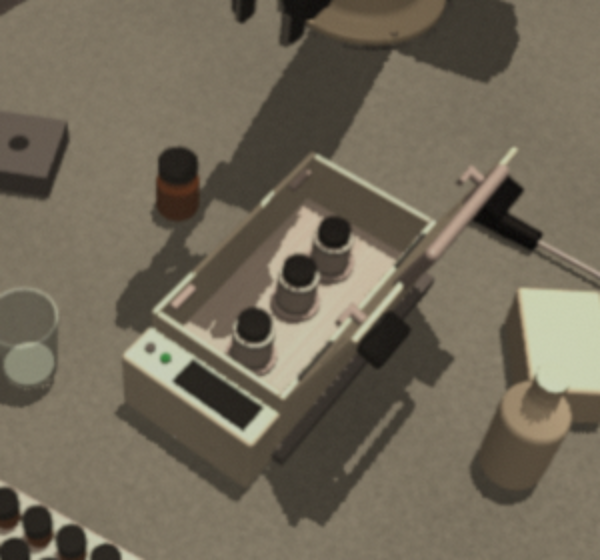

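All three carriers stand level and fully seated, at (333,245), (297,285) and (254,335). Next I fetch the handle.

```bash
python3 -m handwheel '{"fingers":[0.5,0.5,0.5,0.5,0.5,0.5,0.5,0.5],"slide":[[0,0,-1.05],[-0.5,1,-1.05],[-1,2,-1.05],[-1.37,3,-1.05],[-1.37,4,-1.05],[-1.37,4.83,-1.05],[-1.37,4.83,-1.05],[-1.37,4.83,-1.05]],"dr":[[0,0,-0.05],[0,0,-0.05],[0,0,-0.05],[0,0,-0.05],[0,0,-0.05],[0,0,-0.05],[0,0,-0.05],[0,0,-0.05]]}' 20
python3 - <<'E'
from h import *
p=shot("wrist","w9.png");print(tip(p,"panel_handle"))
go([.5559,.2885,.2765],170.7)
E
```

```text
t: 45.4
tool_pos: [0.5558, 0.2897, 0.339]
tcp_rot: [-179.9, -0.2, 170.8]
ft_force: [0.1, -0.5, 0.1]
width: 0.0428
grasp_force: 0.0
[(0.64, array([0.5573, 0.2865, 0.2905]))]
[0.005 0.026 1.297] [-0.006 -0.004 -0.007]
```

View pics/w9.png

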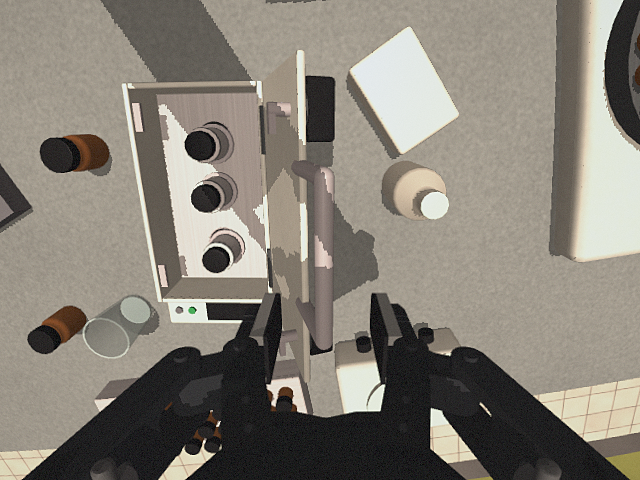

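The bar, at column 324, is midway between the pads (265 to 380). I descend, grip it and swing the panel back.

```bash
python3 -m handwheel '{"fingers":[0.5,0.5,0.5,0.5,1,1,1,1],"slide":[[0,0,0.5],[0,0,1],[0,0,1.25],[0,0,1.25],[0,0,1.25],[0,0,1.25],[0,0,1.25],[0,0,1.25]],"dr":[[0,0,0],[0,0,0],[0,0,0],[0,0,0],[0,0,0],[0,0,0],[0,0,0],[0,0,0]]}' 20
python3 chk.py
python3 -m handwheel '{"fingers":[1,1,1,1,1,1,1,1],"slide":[[0,-0.46,-0.13],[0,-0.93,-0.2],[0,-1.41,-0.21],[0,-1.88,-0.17],[0,-2.34,-0.06],[0,-2.79,0.1],[0,-3.22,0.31],[0,-3.62,0.57]],"dr":[[0,0,0],[0,0,0],[0,0,0],[0,0,0],[0,0,0],[0,0,0],[0,0,0],[0,0,0]]}' 20
python3 chk.py
```

```text
t: 46.3
tool_pos: [0.5567, 0.288, 0.2813]
tcp_rot: [179.9, 0.2, 170.7]
ft_force: [1.4, 2.7, 5.3]
width: 0.011
grasp_force: 21.3
bay [  2.4 141.3] z 281.3 F [1.4 2.7 5.3] tq [ 0.35 -0.2  -0.03] rot [179.9   0.2 170.7]
t: 47.1
tool_pos: [0.5268, 0.108, 0.2514]
tcp_rot: [180.0, 0.1, 170.6]
ft_force: [3.0, 0.4, -1.7]
width: 0.0107
grasp_force: 21.8
bay [  2.7 -41.1] z 251.4 F [ 3.   0.4 -1.7] tq [ 0.3  -0.38  0.05] rot [180.    0.1 170.6]
```

```bash
python3 -m handwheel '{"fingers":[1,1,1,1,1,1],"slide":[[0,-0.36,0.31],[0,-0.68,0.66],[0,-0.96,1.05],[0,-1.19,1.47],[0,-1.36,1.91],[0,-1.42,2.1]],"dr":[[0,0,0],[0,0,0],[0,0,0],[0,0,0],[0,0,0],[0,0,0]]}' 20
python3 chk.py
python3 -m handwheel '{"fingers":[1,1,1,1,1,1],"slide":[[0,-0.05,0.2],[0,-0.09,0.45],[0,-0.12,0.7],[0,-0.13,0.9],[0,-0.13,1.04],[0,-0.13,1.06]],"dr":[[0,0,0],[0,0,0],[0,0,0],[0,0,0],[0,0,0],[0,0,0]]}' 20
python3 chk.py
```

```text
t: 47.7
tool_pos: [0.515, 0.0371, 0.1437]
tcp_rot: [-179.9, -0.0, 170.5]
ft_force: [1.8, -1.5, -1.3]
width: 0.0108
grasp_force: 22.3
bay [   2.7 -113. ] z 143.7 F [ 1.8 -1.5 -1.3] tq [-0.18 -0.36  0.05] rot [-179.9   -0.   170.5]
t: 48.3
tool_pos: [0.5142, 0.0309, 0.0956]
tcp_rot: [-179.8, 0.1, 170.6]
ft_force: [-8.3, -7.5, 16.5]
width: 0.0106
grasp_force: 24.5
bay [   2.9 -119.3] z 95.6 F [-8.3 -7.5 16.5] tq [-1.27  1.34 -0.02] rot [-179.8    0.1  170.6]
```

```bash
python3 -m handwheel '{"fingers":[0.65,0.65,0.65,0.65,0.65,0.4,0.4,0.4],"slide":[[0,0,-0.05],[0,0,-0.05],[0,0,-0.05],[0,0,-0.8],[0,0,-1.6],[-0.8,0.6,-1.85],[-1.86,1.41,-1.85],[-1.86,1.41,-1.85]],"dr":[[0,0,0],[0,0,0],[0,0,0],[0,0,0],[0,0,0],[0,0,0],[0,0,0],[0,0,0]]}' 30
python3 - <<'E'
from h import *
p=shot("wrist","w10.png");print(tip(p,"cam2_grip"),tip(p,"panel_handle"),tip(p,"cam1_grip"))
go([.6175,.0855,.123],170.7)
E
```

```text
t: 49.1
tool_pos: [0.6197, 0.0891, 0.1839]
tcp_rot: [179.9, -0.0, 170.7]
ft_force: [-1.3, -0.0, 0.2]
width: 0.0512
grasp_force: 0.0
[(0.62, array([0.6158, 0.0873, 0.126 ]))] [(0.8, array([0.5161, 0.0284, 0.1095])), (0.53, array([0.6168, 0.0877, 0.1285]))] []
[-0.02  -0.026  1.227] [-0.004 -0.014 -0.004]
```

View pics/w10.png

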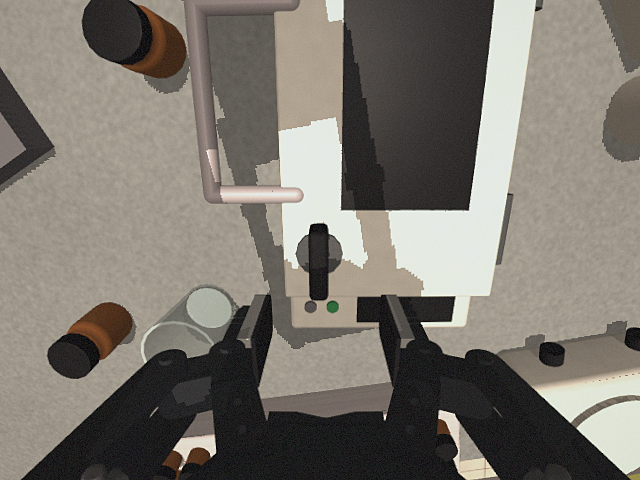

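The panel is shut, and wing 2 lies along the bay's x at (318,262) between the pads. I grip it and turn it clockwise.

```bash
python3 -m handwheel '{"fingers":[0.4,0.4,0.4,0.4,1,1,1,1],"slide":[[-0.02,-0.05,0.5],[-0.02,-0.05,0.9],[-0.02,-0.05,1.15],[-0.02,-0.05,1.22],[-0.02,-0.05,1.22],[-0.02,-0.05,1.22],[-0.02,-0.05,1.22],[-0.02,-0.05,1.22]],"dr":[[0,0,0],[0,0,0],[0,0,0],[0,0,0],[0,0,0],[0,0,0],[0,0,0],[0,0,0]]}' 30
python3 -m handwheel '{"fingers":[1,1,1,1,1,1,1,1],"slide":[[0,0,0],[0,0,0],[0,0,0],[0,0,0],[0,0,0],[0,0,0],[0,0,0],[0,0,0]],"dr":[[0,0,0],[0,0,0.7],[0,0,1.4],[0,0,2.1],[0,0,2.8],[0,0,3.5],[0,0,4.2],[0,0,4.9]]}' 30
python3 -m handwheel '{"fingers":[1,1,1,1,1,1,1,1],"slide":[[0,0,0],[0,0,0],[0,0,0],[0,0,0],[0,0,0],[0,0,0],[0,0,0],[0,0,0]],"dr":[[0,0,0.9],[0,0,1.8],[0,0,2.7],[0,0,3.6],[0,0,4.5],[0,0,5.4],[0,0,6.0],[0,0,6.35]]}' 30
python3 chk.py
```

```text
t: 50.1
tool_pos: [0.6186, 0.0847, 0.1261]
tcp_rot: [179.9, 0.1, 170.7]
ft_force: [-1.2, 2.2, 3.6]
width: 0.0107
grasp_force: 34.0
t: 50.9
tool_pos: [0.6183, 0.0843, 0.126]
tcp_rot: [179.9, 0.1, 131.2]
ft_force: [-2.5, 0.3, 6.5]
width: 0.011
grasp_force: 34.3
t: 51.7
tool_pos: [0.6177, 0.0841, 0.126]
tcp_rot: [180.0, 0.0, 80.5]
ft_force: [-3.7, -0.1, 7.3]
width: 0.0111
grasp_force: 34.5
bay [ 96.2 -49.7] z 126.0 F [-3.7 -0.1  7.3] tq [0.04 0.8  0.13] rot [180.    0.   80.5]
```

```bash
python3 -m handwheel '{"fingers":[0.4,0.4,0.4,0.4,0.4,0.4,0.4,0.4],"slide":[[0,0,0],[0,0,0],[0,0,0],[0,0,-0.3],[0,0,-0.8],[0,0,-1.2],[0,0,-1.2],[0,0,-1.2]],"dr":[[0,0,0],[0,0,0],[0,0,0],[0,0,0],[0,0,0],[0,0,0],[0,0,0],[0,0,0]]}' 30
python3 -m handwheel '{"fingers":[0.4,0.4,0.4,0.4,0.4,0.4,0.4,0.4],"slide":[[0,-1,0],[0,-2,0],[0,-3,0],[0,-3.8,0],[0,-3.8,0],[0,-3.8,0],[0,-3.8,0],[0,-3.8,0]],"dr":[[0,0,-1],[0,0,-2],[0,0,-3],[0,0,-4],[0,0,-5],[0,0,-6],[0,0,-6],[0,0,-6]]}'
python3 -m handwheel '{"fingers":[0.4,0.4,0.4,0.4,0.4,0.4,0.4,0.4],"slide":[[0,0,0],[0,0,0],[0,0,0],[0,0,0],[0,0,0],[0,0,0],[0,0,0],[0,0,0]],"dr":[[0,0,-1],[0,0,-2],[0,0,-3],[0,0,-4],[0,0,-5],[0,0,-5.3],[0,0,-5.3],[0,0,-5.3]]}'
python3 - <<'E'
from h import *
p=shot("wrist");print(tip(p,"cam2_grip"),tip(p,"cam1_grip"))
go([.430,.116,.123],170.7)
E
```

```text
t: 52.5
tool_pos: [0.6182, 0.0842, 0.1849]
tcp_rot: [179.9, -0.0, 80.6]
ft_force: [-0.4, 0.7, -0.7]
width: 0.0512
grasp_force: 0.0
t: 53.3
tool_pos: [0.4301, 0.1151, 0.1832]
tcp_rot: [-179.9, -0.0, 128.4]
ft_force: [1.0, 0.9, -0.8]
width: 0.0512
grasp_force: 0.0
t: 54.1
tool_pos: [0.4305, 0.115, 0.1838]
tcp_rot: [-180.0, -0.1, 170.8]
ft_force: [-0.6, -0.1, -0.2]
width: 0.051
grasp_force: 0.0
[] [(0.91, array([0.4308, 0.1184, 0.1309]))]
[0.012 0.016 1.221] [-0.001 -0.003  0.03 ]
```

```bash
python3 -m handwheel '{"fingers":[0.4,0.4,0.4,0.4,1,1,1,1],"slide":[[0.01,0.02,0.5],[0.01,0.02,0.9],[0.01,0.02,1.15],[0.01,0.02,1.21],[0.01,0.02,1.21],[0.01,0.02,1.21],[0.01,0.02,1.21],[0.01,0.02,1.21]],"dr":[[0,0,0],[0,0,0],[0,0,0],[0,0,0],[0,0,0],[0,0,0],[0,0,0],[0,0,0]]}' 30
python3 -m handwheel '{"fingers":[1,1,1,1,1,1,1,1],"slide":[[0,0,0],[0,0,0],[0,0,0],[0,0,0],[0,0,0],[0,0,0],[0,0,0],[0,0,0]],"dr":[[0,0,0],[0,0,0.7],[0,0,1.4],[0,0,2.1],[0,0,2.8],[0,0,3.5],[0,0,4.2],[0,0,4.9]]}' 30
python3 -m handwheel '{"fingers":[1,1,1,1,1,1,1,1],"slide":[[0,0,0],[0,0,0],[0,0,0],[0,0,0],[0,0,0],[0,0,0],[0,0,0],[0,0,0]],"dr":[[0,0,0.9],[0,0,1.8],[0,0,2.7],[0,0,3.6],[0,0,4.5],[0,0,5.4],[0,0,6.0],[0,0,6.35]]}' 30
python3 chk.py
python3 -m handwheel '{"fingers":[0.4,0.4,0.4,0.4,0.4,0.4,0.4,0.4],"slide":[[0,0,0],[0,0,0],[0,0,0],[0,0,-0.3],[0,0,-0.8],[0,0,-1.6],[0,0,-2.4],[0,0,-3]],"dr":[[0,0,0],[0,0,0],[0,0,0],[0,0,0],[0,0,0],[0,0,0],[0,0,0],[0,0,0]]}' 30
python3 -m handwheel '{"fingers":[0,0,0,0,0],"slide":[[-1,0,0],[-2,0,0],[-3,0,0],[-3,0,0],[-3,0,0]],"dr":[[0,0,0],[0,0,0],[0,0,0],[0,0,0],[0,0,0]]}'
python3 -c "
from h import *
p=shot('wrist','w11.png')"
```

```text
t: 55.05
tool_pos: [0.4306, 0.1155, 0.1252]
tcp_rot: [-179.9, 0.1, 171.0]
ft_force: [-1.8, -3.9, 4.7]
width: 0.0107
grasp_force: 34.0
t: 55.85
tool_pos: [0.4305, 0.1153, 0.1251]
tcp_rot: [180.0, 0.1, 131.6]
ft_force: [-1.8, -5.5, 6.3]
width: 0.011
grasp_force: 34.1
t: 56.65
tool_pos: [0.4303, 0.1152, 0.1252]
tcp_rot: [179.9, 0.1, 80.8]
ft_force: [-3.4, -6.2, 5.8]
width: 0.0112
grasp_force: 34.2
bay [-93.7 -49.9] z 125.2 F [-3.4 -6.2  5.8] tq [-1.07  0.54  0.15] rot [179.9   0.1  80.8]
t: 57.45
tool_pos: [0.4303, 0.1164, 0.2778]
tcp_rot: [179.8, -0.1, 81.1]
ft_force: [-0.1, 0.6, -0.1]
width: 0.0515
grasp_force: 0.0
t: 57.95
tool_pos: [0.4067, -0.0327, 0.2748]
tcp_rot: [179.9, -0.0, 80.9]
ft_force: [-0.0, 0.3, -0.7]
width: 0.0852
grasp_force: 0.0
```

View pics/w11.png

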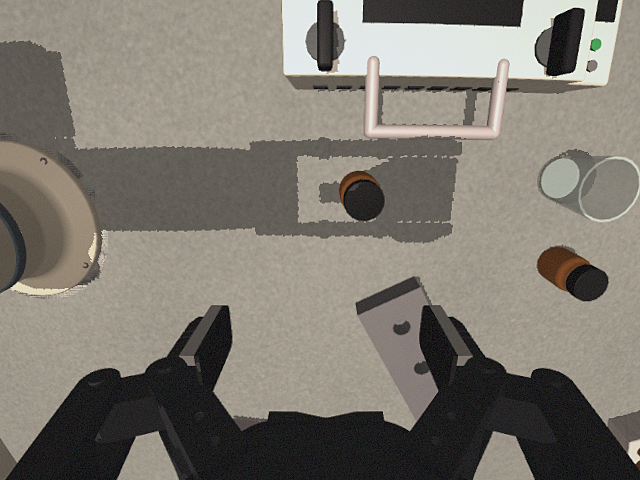

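Both wings, at (325,35) and (566,40), are back along the bay's y. The panel is shut, the rack is empty and the bystanders are in place.

```bash
python3 -c "
from bench import job_done
print(job_done())"
```

```text
the job is handed in; nothing more can be done
None
```

I handed the job in at about 58 s: all three carriers are plugged fully home in stations 1–3, the panel is shut, both fasteners are locked, the bystanders were left alone, and no verdict was returned.

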